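# Feel a spectacle frame's temple hinges for binding and mark the bad one

## Task

One of the two temples (side arms) of the spectacle frame clamped in the stand has a hinge that binds part way. Starting with the left temple (the left as the robot looks at it) and then the right, swing each inward to feel its hinge: fold the free one fully home against the front, but where you feel one bind do not force it: swing that one back fully open. Then move the marker pin from its wooden block into the hole of the stand's base on the side of the binding hinge, pushed fully down, leaving everything else on the bench alone.

Things in the scene. Friction and masses are not known exactly. Their poses are not given: they have to be found in the camera images.
- stand: Fixed aluminium plate 20 mm thick, x -115 to +55 mm, y +-100 mm, and block 50 mm high at x -20 to +50, y +-90 mm. A post holds a dark spectacle front by the bridge: upright, in the plane x = 0, 144 mm wide, 58 to 108 mm above the table; clamp screw out to x = -24 mm at height 85 mm. Origin: on the table under the bridge. x points away from the robot, y left. The temples are on the +x side.
- axis_left (a point): Point on the vertical hinge axis of the left temple, at the temple's mid-height, 95 mm above the work surface (stand frame 12, 69, 95 mm).
- axis_right (a point): The same for the right temple (stand frame 12, -69, 95 mm).
- hinge_left (a joint): Fold angle of the left temple, rad: 0 = fully open (bar along stand +x), grows as it swings inward to the front, 1.5 = folded home, nearly parallel to the front (hard stops at both; starts 0 to 0.3). A free hinge resists with about 0.06 Nm (0.7 N at the push point) all the way; a temple stays where it is left.
- hinge_right (a joint): The same for the right temple. Either hinge may be the binding one: it runs freely up to an unseen fold angle between 0.4 and 0.78 rad, then resists like a spring, 4 to 5 Nm per rad (each further 0.1 rad takes 5 to 6 N more at the push point); let go, it springs back and stays; above about 1.2 Nm (14 N at the push point) it is damaged.
- temple_left: Left temple: dark acetate bar 8 mm thick, 12 mm tall (89 to 101 mm above the work surface), straight for 102 mm from the hinge, then a 40 mm ear bend sloping down some 20 mm. Origin on the hinge axis at mid-height, its x runs along the bar away from the hinge, z up.
- temple_right: Right temple, the same mirrored: origin on its hinge axis, x along the bar away from the hinge, z up.
- push_left (a point): Push point: middle of the left temple's bar, 85 mm from its hinge axis, at mid-height (it moves with the temple).
- push_right (a point): The same on the right temple.
- hole_left (a point): Mouth (centre, 20 mm above the work surface) of the left pin hole in the stand's base: 14 mm wide, 15 mm deep, on the robot's side of the front (stand frame -75, 60 mm).
- hole_right (a point): The same for the right hole (stand frame -75, -60 mm).
- pinblock: Fixed light wooden block 60 x 60 x 30 mm, left or right of the stand, with one hole 18 mm deep in the middle of its top, in which the marker pin stands loosely at the start. Origin: centre of its underside.
- pin: Steel marker pin, 50 g: shank 12 mm in diameter, total length 60 mm, with a round head 22 mm in diameter and 14 mm tall at the top (46 to 60 mm above its foot). Origin: centre of its foot, z up along the pin; at the start the foot is 12 mm above the work surface.
- pin_tip (a point): Centre of the pin's foot.
- dish: Small steel dish, 60 mm wide, 22 mm tall, standing between the temples. Leave alone. Origin: near its middle, at its underside.
- file: Needle file with a brass handle, 180 mm long, 11 mm thick, lying beyond the stand. Leave alone. Origin: near its middle, at its underside.
- driver: Screwdriver, 140 mm, lying. Leave alone. Origin: near its middle, at its underside.
- pastetin: Round aluminium tin, 68 mm wide, 40 mm tall. Leave alone. Origin: near its middle, at its underside.
- offcut: Wooden offcut 90 x 30 x 22 mm. Leave alone. Origin: near its middle, at its underside.
- blank: Brown acetate sheet blank 50 x 140 x 6 mm, lying. Leave alone. Origin: near its middle, at its underside.
- oilbottle: Small white bottle, 44 mm wide, 90 mm tall. Leave alone. Origin: near its middle, at its underside.
Things that resemble listed ones, but are neither listed nor needed, are in the scene too. There is more than one size of the pin; the one meant has the size given above.

How it is judged:
By the outcome, as a careful person would: the job done as asked, in the order asked, and still so for the second after the job is handed in, with the robot touching nothing.
It also fails if it takes over 72 s, if anything falls off the work surface, if the arm or the gripper's body presses on something with over 40 N, if the wrist force passes 120 N, or if a joint passes its speed limit or range.

## Robot

A 7-joint arm with a two-finger parallel gripper is mounted at the origin on the work surface. World frame = base frame: x ahead of the robot, y to its left, z up, the work surface at z = 0. Lengths are in m, angles in rad, forces in N, time in s.
With the tool pointing down it reaches from about 0.4 to 0.85 m from the base axis. Payload 4.5 kg.
Tool frame: the origin (TCP) lies on the centre line of the jaws, within the pads' length; the fingertips stand ahead of it and the grasp point (between the pads) lies 3 mm ahead of it (r.finger_overhang is the z of the fingertips in the tool frame, in m); z points along the fingers, y is the direction in which the jaws open and shut (so a half turn about z gives the same grasp; the last joint's range is limited). The gripper opens to 88 mm and grips with 3 to 60 N. Pads are 18 mm wide; open, the fingers measure 123 mm over their backs; the gripper's body (75 mm by 187 mm) begins 45 mm behind the grasp point.
Start: joints at [-1.14, 0.689, -0.195, 1.565, 0.157, 0.902, -0.215], TCP at [0.242, 0.576, 0.261] pointing down, gripper open.
Joint ranges: [-3.01, 3.01], [-0.46, 2.08], [-1.47, 1.51], [0.13, 2.56], [-1, 4.14], [0.04, 2.09], [-2.66, 2.66]. Speed limits (rad/s): [2.57, 2.57, 3.14, 3.14, 3.14, 3.14, 3.14].

## Interface

Orientations are given as a unit quaternion [x, y, z, w].
In Python, from plant import get_state, snapshot, camera_model, workorder, boxes_of, mark_of, r gives the robot as it stands.
- The arm moves only by the tool jog_arm, never from a script. Its argument "rows" is a list of rows, each a list of 2 entries, a list of its own where there are three numbers: the shift along the tool's x, y, z normalised to -1 to 1, where 1 is 75 cm, then the turn about the tool's z normalised to -1 to 1, where 1 is 2 rad. A call has 1 to 20 rows; each row is the pose to reach, as a shift and turn from the pose commanded when the call began, along the tool's axes at that moment; what a row does not reach only later rows make up. A row lasts 1/12 s, in which the tool goes at most 41.7 mm and 7.16 degrees, less where a joint would pass 70% of its speed; a pose out of reach is approached as far as the arm can. A call with a number of a shift or a turn outside -1 to 1 is refused whole. A call with a gripper value outside its range is refused whole. "gripper" is the finger opening in mm, from 0 to 88.1, set as the call begins (left out, the last holds). The fingers move at their own pace and stop on an object; "newtons" is the grip in N (left out, the last holds). Time passes only in rows, so rows that repeat a pose let the fingers close. It gives the time, the measured TCP pose, the force and the opening at its end, in the units of the state.
- get_state(): the state, without advancing time (a new reading comes with each control period).
- snapshot(name): name is "scene" or "top" or "wrist"; returns the picture (420x560x3 uint8, red, green, blue); there is no depth.
- camera_model(name): a dict with "mtx" (3x3 intrinsics, pixels), "extrinsics" (4x4, takes a point from camera to world coordinates); the wrist camera has in their place "T_tool_cam" (4x4, takes a point from camera to tool coordinates, whose origin is the TCP and whose axes are the flange's). Camera axes: x right, y up, looking along -z (the intrinsics and any distortion apply to the point x, -y, -z); pixel columns grow to the right and rows downward; lengths in m; the calibration is good to about 2 mm. A picture is of the moment at which its call begins: read the wrist's pose just before it. camera_model takes no time and is no camera call.
- workorder.finish_job(): hands the job in, once; it reports no verdict.
Trained networks look in the newest picture that a camera, given by its name, has taken for a name from the list of things; names that differ only in an ending like _2 or _b are one class to them, and where a whole thing is asked for, a point or a joint stands for the part that bears it (a point fixed in the world has none). Each returns a list of dicts, best first, with "p" (0 to 1); they miss things now and then, are a little off and sometimes report something else, mostly with a low value. They report only what shows in the picture. A call takes as long as a camera call. They do not tell look-alikes from the thing itself.
- boxes_of(thing, camera): "rect" ([left, top, right, bottom] in pixels, round what is visible of it).
- mark_of(thing, camera): "pixel" ([row, column] in pixels: a listed point, or the origin of a listed thing).
The state is a dict: "clock": time; "q": joint angles; "qd": joint speeds; "joint_torque": joint torques, N m; "tool_pos": TCP position; "eef_rot": TCP orientation; "contact_force": force on the tool from outside, world axes, zero at the start; "moment": the same for the moment, N m; "opening": opening from 0.0 (shut) to 1.0 (fully open).
Only numpy, scipy, OpenCV 4.12 (cv2) and the standard library are available. Lean on these libraries where they do the work, as an engineer would, in place of code of your own. Each camera call takes 0.05 s, during which the arm holds its last target.

## Working session

There is one attempt and no reset: what is moved stays moved. The work goes in short steps, Python scripts to look and compute and a tool call to move; the robot and the scene stay as the last step left them, time stands still between calls to the robot, and variables do not carry over. Pictures are saved under pics/ and viewed, and the job is handed in when it is done.

Besides the shell and the picture viewer there is one more tool, called after ">>>" by a JSON object that holds its "name" and its "arguments", one argument or row to a line. jog_arm: Moves the arm, as the interface text tells. Scaled input: -1 to 1 covers 75 cm each way for a shift and 2 rad each way for a turn. Its arguments: {"type":"object","properties":{"rows":{"type":"array"},"gripper":{"type":"number"},"newtons":{"type":"number"}},"required":["rows"]}

```bash
ls; mkdir -p pics; python3 - <<'E'
from plant import *
import cv2,numpy as np
s=get_state();print({k:np.round(v,4).tolist() for k,v in s.items()})
print(r.finger_overhang)
for c in ["scene","top","wrist"]:
    im=snapshot(c);cv2.imwrite(f"pics/{c}0.png",im[:,:,::-1])
    print(c,camera_model(c))
E
```

```text
pics
{'clock': 0.0, 'q': [-1.1402, 0.69, -0.1945, 1.5664, 0.1573, 0.9025, -0.2151], 'qd': [0.0012, 0.0022, -0.0002, 0.0004, -0.0009, 0.0008, -0.0016], 'joint_torque': [-0.0005, -52.7567, -1.2667, -15.342, -0.0526, 0.0068, 0.0002], 'tool_pos': [0.2414, 0.5759, 0.2599], 'eef_rot': [0.1971, 0.9804, -0.0009, -0.0001], 'contact_force': [-0.1548, -0.1264, 0.0136], 'moment': [0.0509, -0.0274, -0.0648], 'opening': 1.0026}
0.022
scene {'mtx': array([[379.13065691,   0.        , 280.62243071],
       [  0.        , 379.13065691, 203.14586822],
       [  0.        ,   0.        ,   1.        ]]), 'extrinsics': array([[-0.84828612, -0.35590843,  0.39209674,  0.90689685],
       [ 0.52926141, -0.54590856,  0.64951229,  0.56229275],
       [-0.01711793,  0.75849393,  0.65145525,  0.61066229],
       [ 0.        ,  0.        ,  0.        ,  1.        ]])}
top {'mtx': array([[512.42000845,   0.        , 275.83336332],
       [  0.        , 512.42000845, 208.18184497],
       [  0.        ,   0.        ,   1.        ]]), 'extrinsics': array([[-0.02522386,  0.98259673, -0.18403104,  0.35290956],
       [-0.99919109, -0.03054804, -0.02615294,  0.02584812],
       [-0.03131958,  0.1832225 ,  0.98257244,  1.31188651],
       [ 0.        ,  0.        ,  0.        ,  1.        ]])}
wrist {'mtx': array([[305.09706061,   0.        , 277.38270195],
       [  0.        , 305.09706061, 214.70233845],
       [  0.        ,   0.        ,   1.        ]]), 'T_tool_cam': array([[-7.82303201e-04,  9.56150496e-01,  2.92874746e-01,
         7.54827848e-02],
       [ 9.99999181e-01,  1.04454385e-03, -7.39014077e-04,
        -1.52858198e-03],
       [-1.01252919e-03,  2.92873928e-01, -9.56150530e-01,
        -1.24641554e-01],
       [ 0.00000000e+00,  0.00000000e+00,  0.00000000e+00,
         1.00000000e+00]])}
```

View pics/top0.png

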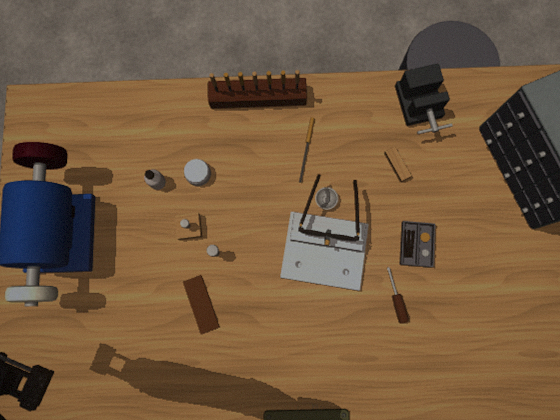

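View pics/scene0.png

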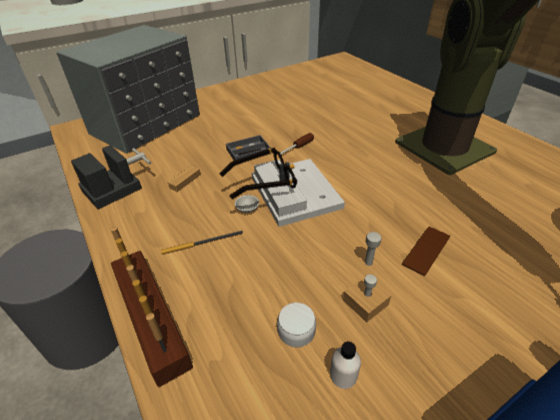

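```bash
python3 - <<'E'
from plant import *
for t in ["hole_left","hole_right","axis_left","axis_right","push_left","push_right","pin","pin_tip","pinblock","stand"]:
    for c in ["top","scene"]:
        print(t,c,[(round(d['p'],2),[round(x) for x in d['pixel']]) for d in mark_of(t,c)][:4])
for t in ["pin","pinblock","temple_left","temple_right"]:
    print(t,[(round(d['p'],2),[round(x) for x in d['rect']]) for d in boxes_of(t,"top")][:4])
print(get_state()['clock'])
E
```

```text
hole_left top []
hole_left scene [(0.89, [194, 322]), (0.66, [301, 364])]
hole_right top [(0.73, [270, 349]), (0.59, [201, 326])]
hole_right scene [(0.61, [169, 303]), (0.3, [298, 366])]
axis_left top [(0.88, [226, 299])]
axis_left scene [(0.75, [183, 289])]
axis_right top [(0.86, [232, 358])]
axis_right scene [(0.64, [151, 267])]
push_left top [(0.47, [193, 312])]
push_left scene [(0.94, [188, 249])]
push_right top [(0.75, [271, 346]), (0.69, [202, 357]), (0.37, [193, 310])]
push_right scene [(0.74, [159, 239])]
pin top [(0.49, [224, 186]), (0.48, [251, 218])]
pin scene [(0.79, [263, 367]), (0.48, [298, 368])]
pin_tip top [(0.63, [227, 189]), (0.54, [252, 218])]
pin_tip scene [(0.87, [263, 366]), (0.45, [300, 370]), (0.34, [169, 304])]
pinblock top [(0.91, [224, 189])]
pinblock scene [(0.69, [300, 368]), (0.4, [170, 303])]
stand top [(0.78, [239, 325])]
stand scene [(0.69, [252, 426]), (0.68, [170, 303]), (0.64, [196, 282])]
pin [(0.67, [210, 243, 218, 256]), (0.54, [180, 219, 190, 228])]
pinblock [(0.73, [178, 214, 201, 240])]
temple_left [(0.62, [300, 174, 319, 224])]
temple_right [(0.76, [352, 182, 360, 235])]
1.35
```

```bash
cat > h.py <<'E'
from plant import *
import cv2,numpy as np
from scipy.optimize import least_squares
def proj(cam,P,cm=None):
    cm=cm or camera_model(cam); E=np.linalg.inv(cm['extrinsics'])
    P=np.atleast_2d(P); c=(E[:3,:3]@P.T).T+E[:3,3]
    p=(cm['mtx']@np.array([c[:,0],-c[:,1],-c[:,2]])).T
    return p[:,:2]/p[:,2:]   # col,row
def ray(cam,col,row,z):
    cm=camera_model(cam);E=cm['extrinsics']
    d=np.linalg.inv(cm['mtx'])@[col,row,1]; d=E[:3,:3]@[d[0],-d[1],-d[2]]
    o=E[:3,3]; return o+d*(z-o[2])/d[2]
def S2W(st,P):
    x,y,a=st;P=np.atleast_2d(P);c,s=np.cos(a),np.sin(a)
    return np.c_[x+c*P[:,0]-s*P[:,1],y+s*P[:,0]+c*P[:,1],P[:,2]]
E
python3 - <<'E'
from h import *
im=cv2.imread('pics/top0.png')
cv2.imwrite('pics/topA.png',cv2.resize(im[165:300,270:385],None,fx=4.4,fy=4.4,interpolation=cv2.INTER_CUBIC))
cv2.imwrite('pics/topB.png',cv2.resize(im[200:270,160:240],None,fx=7,fy=7,interpolation=cv2.INTER_CUBIC))
im=cv2.imread('pics/scene0.png')
cv2.imwrite('pics/sceneA.png',cv2.resize(im[120:240,210:370],None,fx=5,fy=5,interpolation=cv2.INTER_CUBIC))
cv2.imwrite('pics/sceneB.png',cv2.resize(im[210:330,320:420],None,fx=5,fy=5,interpolation=cv2.INTER_CUBIC))
E
```

```text
(no output)
```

View pics/topA.png

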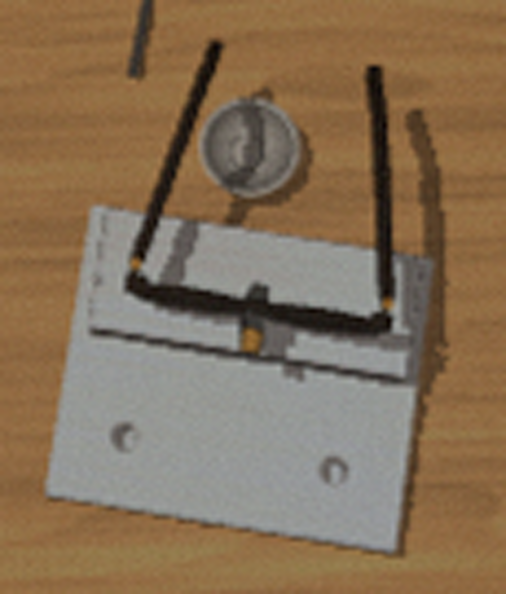

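View pics/topB.png

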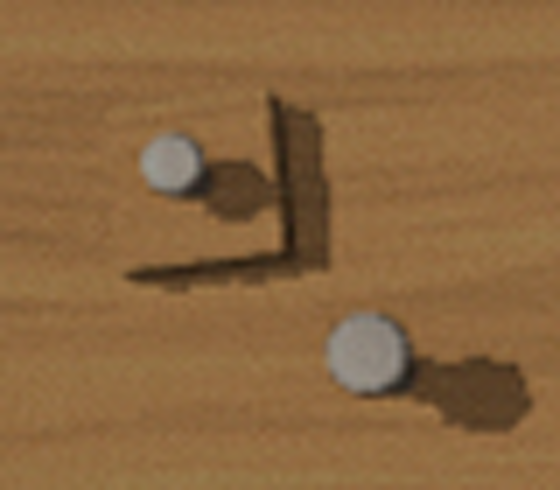

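View pics/sceneA.png

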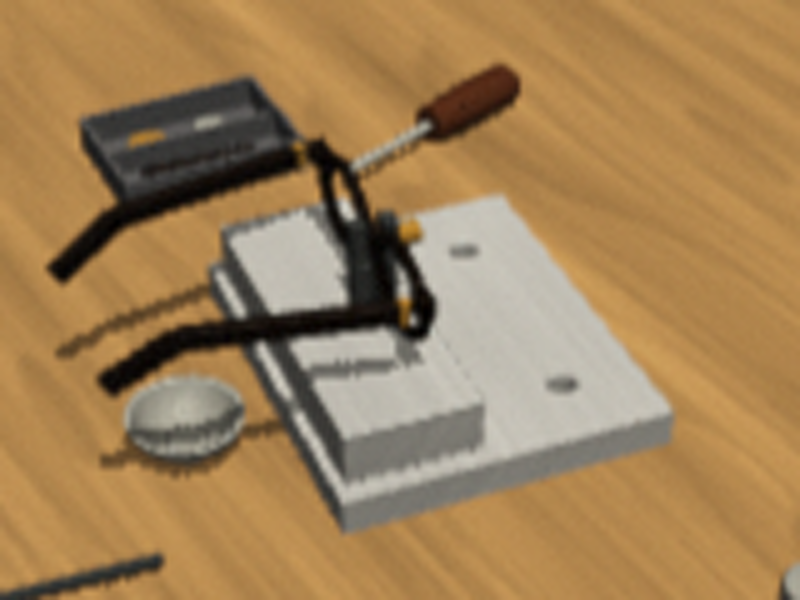

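View pics/sceneB.png

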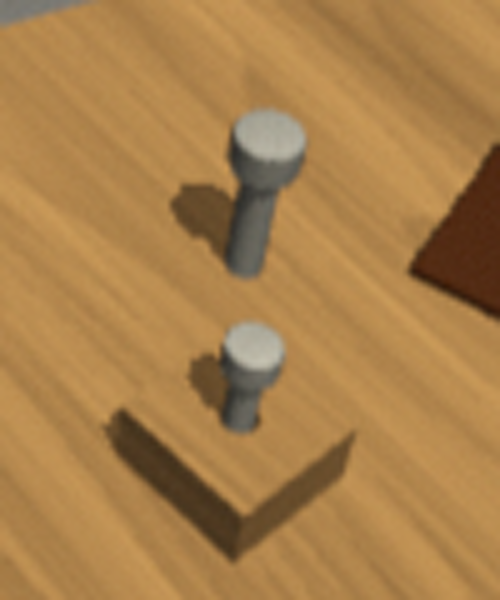

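```bash
python3 - <<'E'
from h import *
P=np.array([[-75,60,20],[-75,-60,20],[-115,100,20],[-115,-100,20],[12,69,101],[12,-69,101]])/1000
t=np.array([[298.6,264.3],[345.9,272],[280.9,276.8],[360.5,290],[300.7,224.8],[358.2,233.6]])
s=np.array([[322.4,196.6],[302.6,170],[344.4,202.4],[310,159.4],[290.8,182.4],[269.8,150.4]])
for n,f in [('both',lambda v:np.r_[(proj('top',S2W(v,P))-t).ravel(),(proj('scene',S2W(v,P))-s).ravel()]),('top',lambda v:(proj('top',S2W(v,P))-t).ravel()),('scene',lambda v:(proj('scene',S2W(v,P))-s).ravel())]:
    q=least_squares(f,[0.35,-0.1,0]);print(n,q.x,np.round(q.fun.reshape(-1,2),1).tolist())
# pin
f=lambda p:np.r_[(proj('top',p)-[184.6,223.3]).ravel(),(proj('scene',p)-[370.4,279.4]).ravel()]
q=least_squares(f,[.3,.2,.07]);print('pin',q.x,q.fun)
print(ray('top',184.6,223.3,.072),ray('scene',370.4,279.4,.072))
E
```

```text
both [ 0.5144606  -0.06544788 -0.18431016] [[-0.3, -0.8], [-0.0, -0.9], [-0.8, 0.1], [-0.7, -0.4], [-0.2, -0.6], [-0.1, -0.5], [0.3, -0.4], [0.1, -0.4], [0.8, -0.5], [0.0, -0.8], [0.4, -2.3], [-0.1, -1.5]]
top [ 0.51316994 -0.06623201 -0.18388715] [[0.1, -0.2], [0.3, -0.4], [-0.4, 0.6], [-0.4, 0.1], [0.1, -0.0], [0.3, -0.0]]
scene [ 0.51730715 -0.06246291 -0.18296784] [[0.1, 0.6], [-0.2, 0.5], [0.7, 0.6], [-0.2, -0.0], [0.1, -1.2], [-0.5, -0.6]]
pin [0.55596639 0.28431676 0.06761539] [ 0.4529694  -0.4131282   0.42548999  0.06038085]
[0.55425444 0.28452034 0.072     ] [0.55933636 0.28605948 0.072     ]
```

```bash
cat >> h.py <<'E'
ST=np.array([0.5140,-0.0653,-0.184])
def alpha(s=None):
    from scipy.spatial.transform import Rotation as R
    x=R.from_quat((s or get_state())['eef_rot']).as_matrix()[:,0]; return np.arctan2(x[1],x[0])
def rows(pos0,a0,targets):
    """targets: list of (xyz, alpha)"""
    out=[]
    for p,a in targets:
        d=np.array(p)-pos0; da=(a-a0+np.pi)%(2*np.pi)-np.pi
        out.append([[round((np.cos(a0)*d[0]+np.sin(a0)*d[1])/.75,4),round((np.sin(a0)*d[0]-np.cos(a0)*d[1])/.75,4),round(-d[2]/.75,4)],round(-da/2,4)])
    return out
def temple(side,th,off,along=.085,z=.107):
    """TCP pose poking the outer (off>0) face; off = distance TCP from bar centre line"""
    sg=1 if side=='left' else -1
    d=np.array([np.cos(th),-sg*np.sin(th)]); n=np.array([np.sin(th),sg*np.cos(th)])
    p=np.array([.012,sg*.069])+along*d+off*n
    w=S2W(ST,[[p[0],p[1],z]])[0]
    a=(np.arctan2(n[1],n[0]) if sg>0 else np.arctan2(-n[1],-n[0]))+ST[2]
    return w,a
E
python3 - <<'E'
from h import *
def inv(p):
    d=p[:2]-ST[:2];c,s=np.cos(ST[2]),np.sin(ST[2]);return np.array([c*d[0]+s*d[1],-s*d[0]+c*d[1]])*1000
# bend pts: top crop 4.4
for n,pts in {'L':[(135,255),(213,50)],'R':[(387,290),(374,75)]}.items():
    for i,(c,r_) in enumerate(pts):
        z=.101 if i==0 else .08
        print(n,inv(ray('top',270+c/4.4,165+r_/4.4,z)))
for n,c,r_ in [('L',312,193),('R',357,202)]: print(n,inv(ray('top',c,r_,.095)))
for n,c,r_ in [('L',249,188),('R',239,159)]: print(n,inv(ray('scene',c,r_,.095)))
s=get_state();print(s['tool_pos'],alpha(s))
p=np.array([0.2414,.5759,.2599])
w,a=temple('left',.2,.05,z=.2);print(w,a,rows(p,alpha(s),[(w,a)]))
E
```

```text
L [15.62422424 68.95559277]
L [140.70344077  43.2836098 ]
R [ 17.5453737  -68.07402322]
R [139.96844954 -47.49887738]
L [93.43829342 52.88046208]
R [ 87.87470418 -57.36438205]
L [105.85998196  52.52319386]
R [ 93.59672667 -64.91174156]
[0.24155343 0.57647062 0.26073102] 2.744774624767868
[0.63596328 0.01485464 0.2       ] 1.1867963267948967 [[[np.float64(-0.7743), np.float64(-0.4866), np.float64(0.0799)], np.float64(0.779)]]
```

>>> {"name": "jog_arm", "arguments": {
  "rows": [
    [[-0.774, -0.487, 0.06], 0.779],
    [[-0.774, -0.487, 0.06], 0.779],
    [[-0.774, -0.487, 0.06], 0.779],
    [[-0.774, -0.487, 0.06], 0.779],
    [[-0.774, -0.487, 0.06], 0.779],
    [[-0.774, -0.487, 0.06], 0.779],
    [[-0.774, -0.487, 0.06], 0.779],
    [[-0.774, -0.487, 0.06], 0.779],
    [[-0.774, -0.487, 0.06], 0.779],
    [[-0.774, -0.487, 0.06], 0.779],
    [[-0.774, -0.487, 0.06], 0.779],
    [[-0.774, -0.487, 0.06], 0.779],
    [[-0.774, -0.487, 0.06], 0.779],
    [[-0.774, -0.487, 0.06], 0.779],
    [[-0.774, -0.487, 0.06], 0.779],
    [[-0.774, -0.487, 0.06], 0.779],
    [[-0.774, -0.487, 0.06], 0.779],
    [[-0.774, -0.487, 0.06], 0.779],
    [[-0.774, -0.487, 0.06], 0.779],
    [[-0.774, -0.487, 0.06], 0.779]
  ],
  "gripper": 0,
  "newtons": 10
}}

```text
clock: 3.02
tool_pos: [0.6352, 0.017, 0.2155]
eef_rot: [0.829, 0.56, 0.0, -0.001]
contact_force: [-0.8, 0.7, -0.1]
opening: 0.006
```

```bash
python3 - <<'E'
from h import *
s=get_state();print(s['clock'],s['tool_pos'],alpha(s),s['contact_force'],s['q'])
im=snapshot('wrist');cv2.imwrite('pics/w1.png',im[:,:,::-1])
print(get_state()['contact_force'])
E
```

```text
3.0167 [0.63515205 0.01695438 0.21549797] 1.1882993834630362 [-0.79365385  0.72452048 -0.10237858] [-0.1809297   0.75945917  0.15274524  1.58733654 -0.14803244  0.80708516
 -0.34937287]
[-0.10720481  0.17753624  0.03096548]
```

View pics/w1.png

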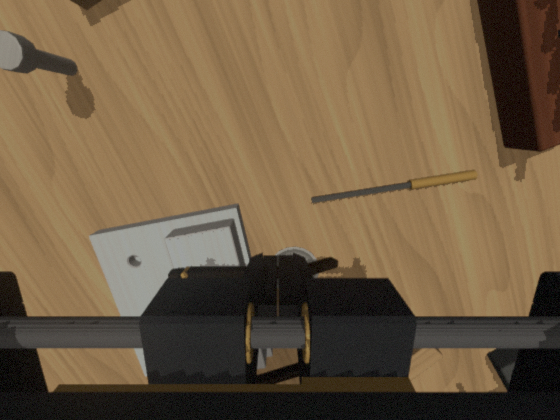

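>>> {"name": "jog_arm", "arguments": {
  "rows": [
    [[0, 0, 0.05], 0],
    [[0, 0, 0.1], 0],
    [[0, 0, 0.144], 0],
    [[0, 0, 0.144], 0],
    [[0, 0, 0.144], 0],
    [[-0.02, 0, 0.144], 0],
    [[-0.037, 0, 0.144], 0],
    [[-0.037, 0, 0.144], 0],
    [[-0.037, 0, 0.144], 0],
    [[-0.037, 0, 0.144], 0]
  ]
}}

```text
clock: 3.9
tool_pos: [0.626, -0.0108, 0.109]
eef_rot: [0.829, 0.559, 0.001, 0.0]
contact_force: [-0.1, -0.3, 0.3]
opening: 0.005
```

```bash
python3 - <<'E'
from h import *
s=get_state();print(s['clock'],s['tool_pos'],alpha(s),s['contact_force'])
im=snapshot('scene');cv2.imwrite('pics/s1.png',cv2.resize(im[100:240,200:370,::-1],None,fx=4.5,fy=4.2))
im=snapshot('top');cv2.imwrite('pics/t1.png',cv2.resize(im[150:280,260:400,::-1],None,fx=4.4,fy=4.4))
E
```

```text
3.9 [ 0.62602211 -0.0107873   0.10901175] 1.1858685930950248 [-0.06230472 -0.32187346  0.29087355]
```

View pics/s1.png

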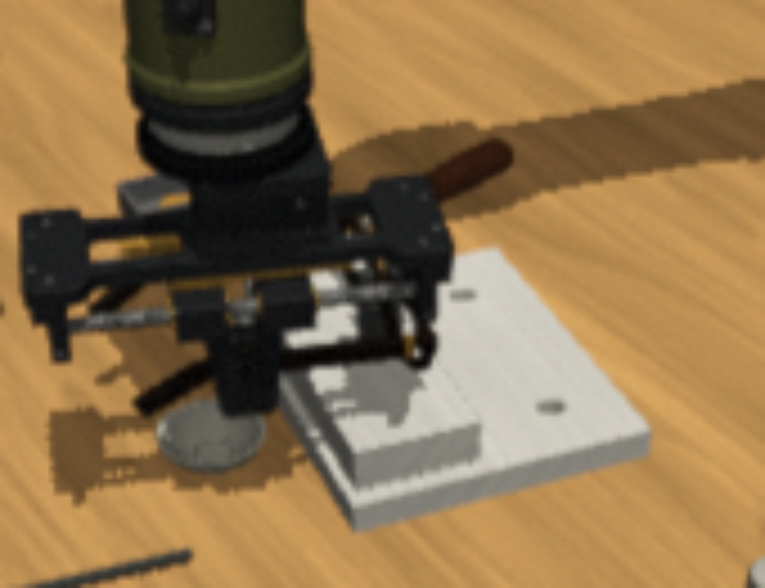

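```bash
python3 - <<'E'
import numpy as np
o,L=.013,.085
for D in np.arange(1,13)*.025:
    print(round(D,3),[[round((o*(np.cos(D)-1)-L*np.sin(D))/.75,4),round((L*(np.cos(D)-1)+o*np.sin(D))/.75,4),0],round(D/2,4)])
E
```

```text
0.025 [[np.float64(-0.0028), np.float64(0.0004), 0], np.float64(0.0125)]
0.05 [[np.float64(-0.0057), np.float64(0.0007), 0], np.float64(0.025)]
0.075 [[np.float64(-0.0085), np.float64(0.001), 0], np.float64(0.0375)]
0.1 [[np.float64(-0.0114), np.float64(0.0012), 0], np.float64(0.05)]
0.125 [[np.float64(-0.0143), np.float64(0.0013), 0], np.float64(0.0625)]
0.15 [[np.float64(-0.0171), np.float64(0.0013), 0], np.float64(0.075)]
0.175 [[np.float64(-0.02), np.float64(0.0013), 0], np.float64(0.0875)]
0.2 [[np.float64(-0.0229), np.float64(0.0012), 0], np.float64(0.1)]
0.225 [[np.float64(-0.0257), np.float64(0.001), 0], np.float64(0.1125)]
0.25 [[np.float64(-0.0286), np.float64(0.0008), 0], np.float64(0.125)]
0.275 [[np.float64(-0.0314), np.float64(0.0004), 0], np.float64(0.1375)]
0.3 [[np.float64(-0.0343), np.float64(0.0001), 0], np.float64(0.15)]
```

View pics/t1.png

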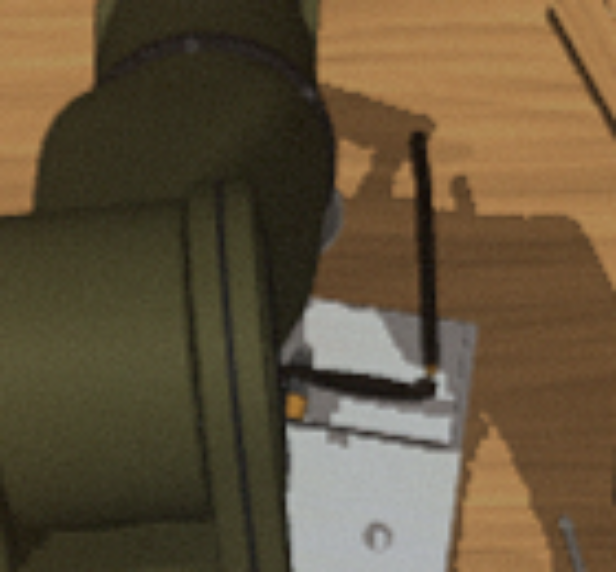

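>>> {"name": "jog_arm", "arguments": {
  "rows": [
    [[-0.003, 0, 0.002], 0],
    [[-0.006, 0, 0.004], 0],
    [[-0.009, 0, 0.004], 0],
    [[-0.012, 0, 0.004], 0],
    [[-0.012, 0, 0.004], 0],
    [[-0.012, 0, 0.004], 0]
  ]
}}

```text
clock: 4.5
tool_pos: [0.6219, -0.0191, 0.1046]
eef_rot: [0.829, 0.559, -0.0, -0.0]
contact_force: [-0.2, -0.1, 0.2]
opening: 0.005
```

>>> {"name": "jog_arm", "arguments": {
  "rows": [
    [[-0.0028, 0.0004, 0], 0.0125],
    [[-0.0057, 0.0007, 0], 0.025],
    [[-0.0085, 0.001, 0], 0.0375],
    [[-0.0114, 0.0012, 0], 0.05],
    [[-0.0114, 0.0012, 0], 0.05],
    [[-0.0114, 0.0012, 0], 0.05]
  ]
}}

```text
clock: 5.0
tool_pos: [0.6195, -0.0275, 0.1047]
eef_rot: [0.856, 0.517, -0.0, 0.0]
contact_force: [-0.1, -0.4, 0.0]
opening: 0.002
```

```bash
cat >> h.py <<'E'
def rep(side,off=.013):
    s=get_state(); a=alpha(s); p=np.array(s['tool_pos'][:2]); 
    sg=1 if side=='left' else -1
    th=(np.pi/2-(a-ST[2])) if sg>0 else (a-ST[2]-np.pi/2)
    d=p-ST[:2];c,ss=np.cos(ST[2]),np.sin(ST[2]);q=np.array([c*d[0]+ss*d[1],-ss*d[0]+c*d[1]])-[.012,sg*.069]
    u=np.array([np.cos(th),-sg*np.sin(th)]); n=np.array([np.sin(th),sg*np.cos(th)])
    rr=np.hypot(*q); phi=np.arctan2(-sg*q[1],q[0])
    th_bar=phi+np.arcsin(off/rr) # bar angle if touching
    F=np.array(s['contact_force'])
    nw=np.array([np.cos(a),np.sin(a)])*sg
    print('t',s['clock'],'tool th',round(th,3),'along',round(q@u,4),'off',round(q@n,4),'bar th~',round(th_bar,3),'F outward',round(F[:2]@nw,2),'F',np.round(F,2),'z',round(s['tool_pos'][2],4))
E
python3 -c "
from h import *
rep('left')"
```

```text
t 5.0 tool th 0.3 along 0.0847 off 0.0131 bar th~ 0.299 F outward -0.44 F [-0.09 -0.45  0.01] z 0.1047
```

>>> {"name": "jog_arm", "arguments": {
  "rows": [
    [[-0.0028, 0.0004, 0], 0.0125],
    [[-0.0057, 0.0007, 0], 0.025],
    [[-0.0085, 0.001, 0], 0.0375],
    [[-0.0114, 0.0012, 0], 0.05],
    [[-0.0114, 0.0012, 0], 0.05]
  ]
}}

```text
clock: 5.42
tool_pos: [0.6161, -0.0357, 0.1047]
eef_rot: [0.881, 0.473, -0.0, 0.0]
contact_force: [0.7, 0.2, -0.2]
opening: 0.005
```

```bash
python3 -c "
from h import *
rep('left')
im=snapshot('scene');cv2.imwrite('pics/s2.png',cv2.resize(im[100:240,200:370,::-1],None,fx=4.5,fy=4.2))
rep('left')"
```

```text
t 5.4167 tool th 0.402 along 0.0847 off 0.013 bar th~ 0.403 F outward 0.57 F [ 0.71  0.21 -0.19] z 0.1047
t 5.4667 tool th 0.401 along 0.0847 off 0.013 bar th~ 0.401 F outward 0.04 F [-0.18  0.17  0.2 ] z 0.1047
```

View pics/s2.png

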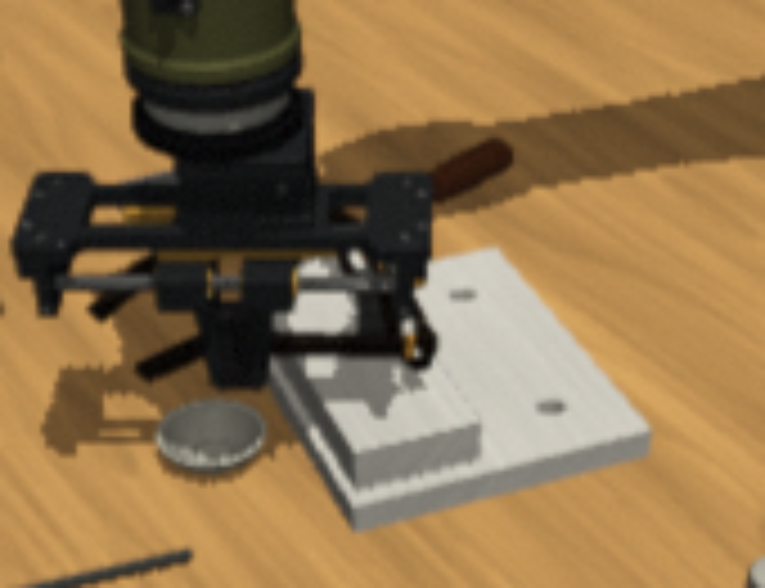

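>>> {"name": "jog_arm", "arguments": {
  "rows": [
    [[-0.0028, 0.0004, 0], 0.0125],
    [[-0.0057, 0.0007, 0], 0.025],
    [[-0.0085, 0.001, 0], 0.0375],
    [[-0.0114, 0.0012, 0], 0.05],
    [[-0.0114, 0.0012, 0], 0.05]
  ]
}}

```text
clock: 5.88
tool_pos: [0.6121, -0.0433, 0.1047]
eef_rot: [0.904, 0.428, -0.0, 0.0]
contact_force: [1.5, 0.0, 0.3]
opening: 0.005
```

```bash
python3 -c "
from h import *
rep('left')"
```

```text
t 5.8833 tool th 0.502 along 0.0847 off 0.0129 bar th~ 0.503 F outward 1.0 F [1.52 0.04 0.26] z 0.1047
```

>>> {"name": "jog_arm", "arguments": {
  "rows": [
    [[-0.0028, 0.0004, 0], 0.0125],
    [[-0.0057, 0.0007, 0], 0.025],
    [[-0.0085, 0.001, 0], 0.0375],
    [[-0.0114, 0.0012, 0], 0.05],
    [[-0.0114, 0.0012, 0], 0.05]
  ]
}}

```text
clock: 6.3
tool_pos: [0.6073, -0.0505, 0.1047]
eef_rot: [0.924, 0.382, -0.0, 0.0]
contact_force: [0.8, -0.8, 0.6]
opening: 0.01
```

```bash
python3 -c "
from h import *
rep('left')"
```

```text
t 6.3 tool th 0.602 along 0.0847 off 0.0129 bar th~ 0.604 F outward -0.01 F [ 0.79 -0.81  0.56] z 0.1047
```

>>> {"name": "jog_arm", "arguments": {
  "rows": [
    [[-0.0028, 0.0004, 0], 0.0125],
    [[-0.0057, 0.0007, 0], 0.025],
    [[-0.0085, 0.001, 0], 0.0375],
    [[-0.0114, 0.0012, 0], 0.05],
    [[-0.0114, 0.0012, 0], 0.05]
  ]
}}

```text
clock: 6.72
tool_pos: [0.6019, -0.0571, 0.1047]
eef_rot: [0.942, 0.336, -0.0, 0.0]
contact_force: [0.3, -0.3, -0.7]
opening: 0.005
```

```bash
python3 -c "
from h import *
rep('left')"
```

```text
t 6.7167 tool th 0.702 along 0.0846 off 0.0129 bar th~ 0.704 F outward 0.01 F [ 0.28 -0.34 -0.75] z 0.1047
```

>>> {"name": "jog_arm", "arguments": {
  "rows": [
    [[-0.0028, 0.0004, 0], 0.0125],
    [[-0.0057, 0.0007, 0], 0.025],
    [[-0.0085, 0.001, 0], 0.0375],
    [[-0.0114, 0.0012, 0], 0.05],
    [[-0.0114, 0.0012, 0], 0.05]
  ]
}}

```text
clock: 7.13
tool_pos: [0.5958, -0.0631, 0.1047]
eef_rot: [0.958, 0.288, -0.0, 0.0]
contact_force: [0.4, -0.5, -0.4]
opening: 0.004
```

```bash
python3 -c "
from h import *
rep('left')"
```

```text
t 7.1333 tool th 0.802 along 0.0846 off 0.0128 bar th~ 0.804 F outward 0.12 F [ 0.44 -0.45 -0.39] z 0.1047
```

>>> {"name": "jog_arm", "arguments": {
  "rows": [
    [[-0.0028, 0.0004, 0], 0.0125],
    [[-0.0057, 0.0007, 0], 0.025],
    [[-0.0085, 0.001, 0], 0.0375],
    [[-0.0114, 0.0012, 0], 0.05],
    [[-0.0114, 0.0012, 0], 0.05]
  ]
}}

```text
clock: 7.55
tool_pos: [0.5891, -0.0686, 0.1047]
eef_rot: [0.971, 0.24, -0.0, -0.0]
contact_force: [0.6, 1.4, 0.1]
opening: -0.001
```

```bash
python3 -c "
from h import *
rep('left')
im=snapshot('scene');cv2.imwrite('pics/s3.png',cv2.resize(im[100:240,200:370,::-1],None,fx=4.5,fy=4.2))
rep('left')"
```

```text
t 7.55 tool th 0.902 along 0.0846 off 0.0128 bar th~ 0.905 F outward 1.2 F [0.6  1.44 0.09] z 0.1047
t 7.6 tool th 0.901 along 0.0846 off 0.0128 bar th~ 0.903 F outward -0.54 F [-0.49 -0.23 -0.47] z 0.1047
```

View pics/s3.png

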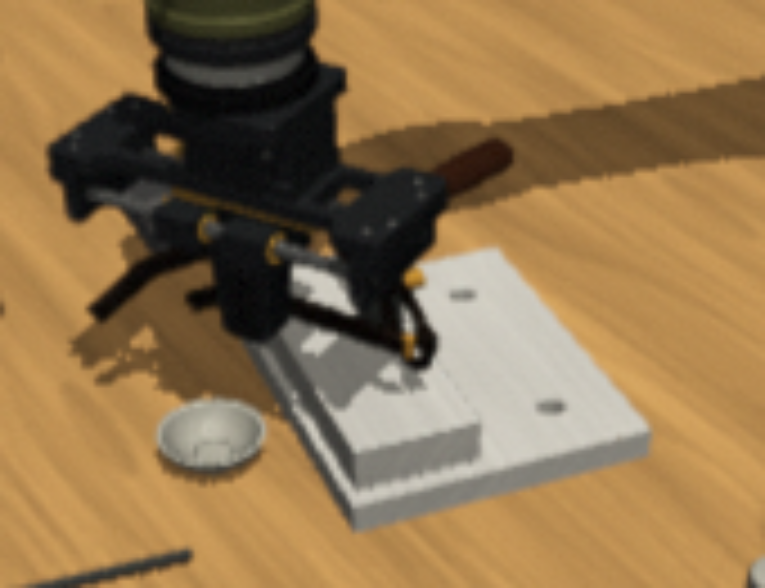

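>>> {"name": "jog_arm", "arguments": {
  "rows": [
    [[-0.0057, 0.0007, 0], 0.025],
    [[-0.0114, 0.0012, 0], 0.05],
    [[-0.0171, 0.0013, 0], 0.075],
    [[-0.0229, 0.0012, 0], 0.1],
    [[-0.0286, 0.0008, 0], 0.125],
    [[-0.0343, 0.0001, 0], 0.15],
    [[-0.0343, 0.0001, 0], 0.15]
  ]
}}

```text
clock: 8.18
tool_pos: [0.5663, -0.0806, 0.1047]
eef_rot: [0.996, 0.092, -0.0, 0.0]
contact_force: [0.5, 0.9, -0.2]
opening: 0.002
```

>>> {"name": "jog_arm", "arguments": {
  "rows": [
    [[-0.0057, 0.0007, 0], 0.025],
    [[-0.0114, 0.0012, 0], 0.05],
    [[-0.0171, 0.0013, 0], 0.075],
    [[-0.0229, 0.0012, 0], 0.1],
    [[-0.0229, 0.0012, 0], 0.1]
  ]
}}

```text
clock: 8.6
tool_pos: [0.5499, -0.0844, 0.1047]
eef_rot: [1.0, -0.007, -0.0, 0.0]
contact_force: [-0.2, -0.4, 0.5]
opening: 0.005
```

```bash
python3 -c "
from h import *
rep('left')
im=snapshot('scene');cv2.imwrite('pics/s4.png',cv2.resize(im[100:240,200:370,::-1],None,fx=4.5,fy=4.2))
rep('left')"
```

```text
t 8.6 tool th 1.4 along 0.0846 off 0.0126 bar th~ 1.405 F outward -0.15 F [-0.15 -0.4   0.49] z 0.1047
t 8.65 tool th 1.398 along 0.0846 off 0.0127 bar th~ 1.401 F outward -0.16 F [-0.17 -0.57 -0.45] z 0.1047
```

View pics/s4.png

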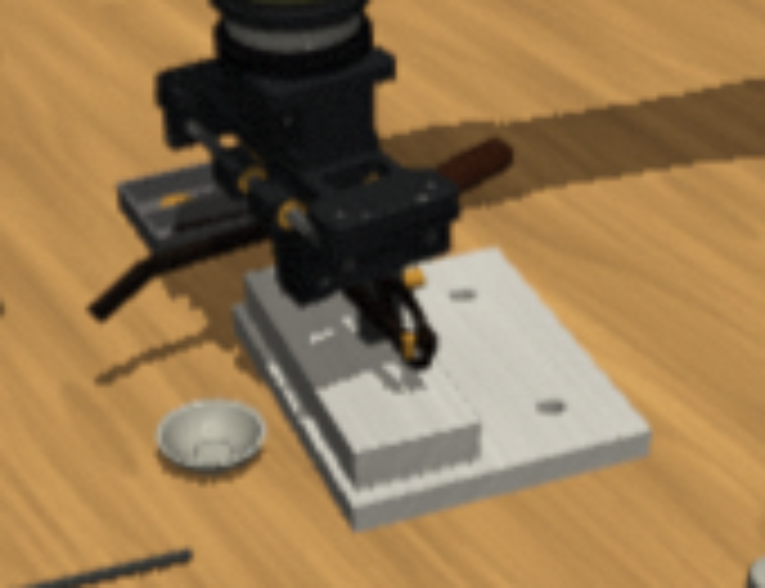

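>>> {"name": "jog_arm", "arguments": {
  "rows": [
    [[-0.0028, 0.0004, 0], 0.0125],
    [[-0.0057, 0.0007, 0], 0.025],
    [[-0.0085, 0.001, 0], 0.0375],
    [[-0.0114, 0.0012, 0], 0.05],
    [[-0.0114, 0.0012, 0], 0.05]
  ]
}}

```text
clock: 9.07
tool_pos: [0.5443, -0.0853, 0.105]
eef_rot: [0.998, -0.057, 0.003, 0.0]
contact_force: [6.0, 0.2, -3.4]
opening: 0.005
```

```bash
python3 -c "
from h import *
rep('left')"
```

```text
t 9.0667 tool th 1.501 along 0.0844 off 0.0157 bar th~ 1.47 F outward 5.93 F [ 5.99  0.17 -3.35] z 0.105
```

>>> {"name": "jog_arm", "arguments": {
  "rows": [
    [[0.01, 0, 0], 0],
    [[0.03, 0, 0], 0],
    [[0.04, 0, -0.03], 0],
    [[0.04, 0, -0.08], 0],
    [[0.04, 0, -0.13], 0],
    [[0.04, 0, -0.13], 0],
    [[0.04, 0, -0.13], 0]
  ]
}}

```text
clock: 9.65
tool_pos: [0.5724, -0.089, 0.2041]
eef_rot: [0.998, -0.057, 0.002, 0.0]
contact_force: [-0.5, -0.1, 0.2]
opening: 0.004
```

```bash
python3 - <<'E'
from h import *
s=get_state();print(s['tool_pos'],alpha(s),s['q'])
im=snapshot('scene');cv2.imwrite('pics/s5.png',cv2.resize(im[100:240,200:370,::-1],None,fx=4.5,fy=4.2))
im=snapshot('wrist');cv2.imwrite('pics/w5.png',im[:,:,::-1])
a=alpha(s)
w,a2=temple('right',.12,.05,z=.2);print(w,a2,rows(np.array(s['tool_pos']),a,[(w,a2)]))
E
```

```text
[ 0.5724125  -0.08901251  0.20408195] -0.11367487544274721 [-0.21559812  0.76140918  0.51763287  1.78857533 -0.53598238  0.73200169
 -1.09426676]
[ 0.59480112 -0.19066474  0.2       ] 1.5067963267948967 [[[np.float64(0.045), np.float64(0.1313), np.float64(0.0054)], np.float64(-0.8102)]]
```

View pics/s5.png

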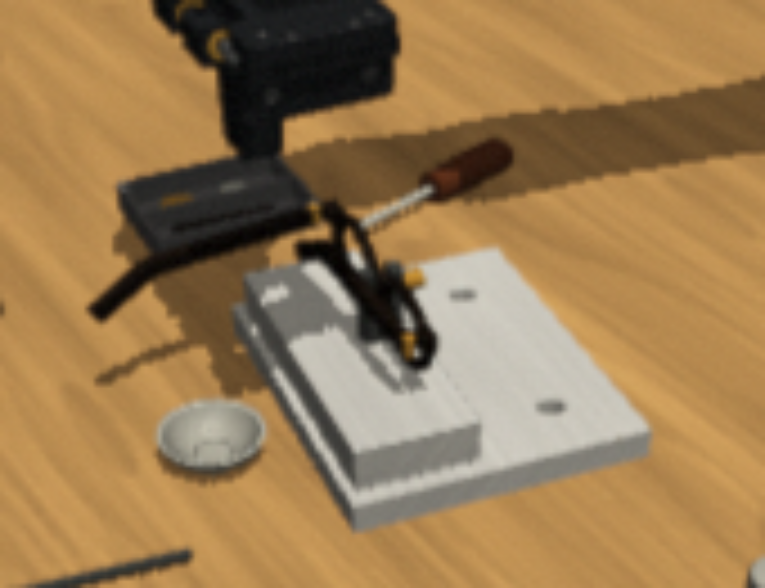

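View pics/w5.png

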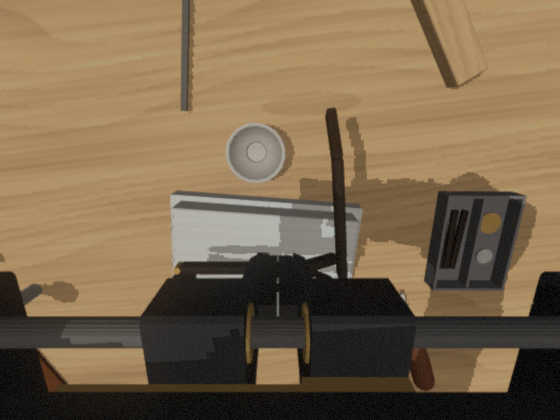

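>>> {"name": "jog_arm", "arguments": {
  "rows": [
    [[0.045, 0.131, 0], -0.81],
    [[0.045, 0.131, 0], -0.81],
    [[0.045, 0.131, 0], -0.81],
    [[0.045, 0.131, 0], -0.81],
    [[0.045, 0.131, 0], -0.81],
    [[0.045, 0.131, 0], -0.81],
    [[0.045, 0.131, 0], -0.81],
    [[0.045, 0.131, 0], -0.81],
    [[0.045, 0.131, 0], -0.81],
    [[0.045, 0.131, 0], -0.81],
    [[0.045, 0.131, 0], -0.81],
    [[0.045, 0.131, 0], -0.81],
    [[0.045, 0.131, 0], -0.81],
    [[0.045, 0.131, 0], -0.81],
    [[0.045, 0.131, 0], -0.81],
    [[0.045, 0.131, 0], -0.81]
  ]
}}

```text
clock: 11.08
tool_pos: [0.5934, -0.1898, 0.2012]
eef_rot: [0.73, 0.683, -0.0, -0.001]
contact_force: [0.2, 0.0, -0.8]
opening: 0.007
```

```bash
python3 - <<'E'
from h import *
rep('right')
s=get_state();print(s['tool_pos'],alpha(s),s['q'])
im=snapshot('top');cv2.imwrite('pics/t6.png',cv2.resize(im[150:300,260:420,::-1],None,fx=4,fy=4,interpolation=cv2.INTER_CUBIC))
im=snapshot('wrist');cv2.imwrite('pics/w6.png',im[:,:,::-1])
w,a2=temple('right',.12,.04,z=.105);print(rows(np.array(s['tool_pos']),alpha(s),[(w,a2)]))
E
```

```text
t 11.0833 tool th 0.117 along 0.0837 off 0.049 bar th~ -0.278 F outward -0.02 F [ 0.16  0.01 -0.82] z 0.2012
[ 0.59344346 -0.1898108   0.20120921] 1.5036737378515275 [ 0.21475717  0.75649852  0.03804583  1.63487809 -0.03877008  0.75289902
  0.20365888]
[[[np.float64(0.0123), np.float64(0.0018), np.float64(0.1283)], np.float64(-0.0016)]]
```

View pics/t6.png

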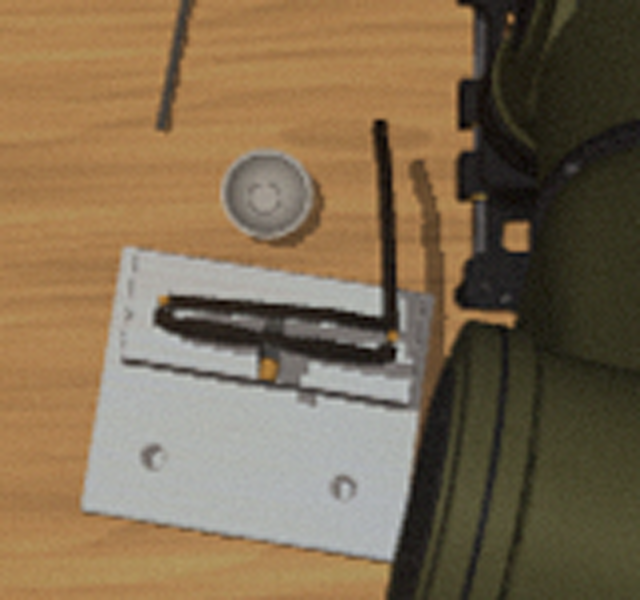

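View pics/w6.png

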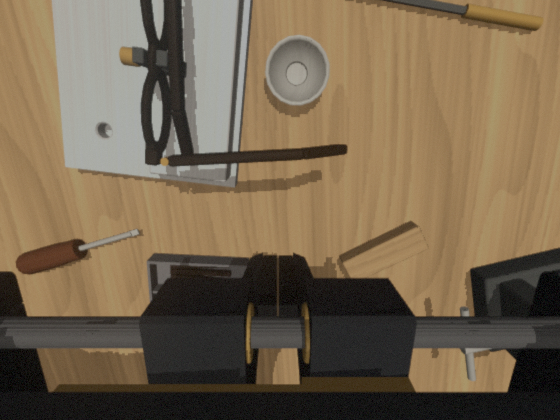

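>>> {"name": "jog_arm", "arguments": {
  "rows": [
    [[0, 0, 0.05], 0],
    [[0.005, 0.002, 0.1], 0],
    [[0.01, 0.002, 0.128], 0],
    [[0.012, 0.002, 0.128], 0],
    [[0.012, 0.002, 0.128], 0],
    [[0.025, 0.002, 0.128], 0],
    [[0.036, 0.002, 0.128], 0],
    [[0.036, 0.002, 0.128], 0],
    [[0.036, 0.002, 0.128], 0],
    [[0.036, 0.002, 0.128], 0]
  ]
}}

```text
clock: 12.02
tool_pos: [0.5977, -0.1632, 0.1072]
eef_rot: [0.729, 0.684, 0.0, 0.001]
contact_force: [0.5, 0.2, 0.0]
opening: 0.005
```

```bash
python3 - <<'E'
from h import *
rep('right')
o,L=.013,.085
for D in [.025,.05,.075,.1]: print([[round((-o*(np.cos(D)-1)+L*np.sin(D))/.75,4),round((L*(np.cos(D)-1)+o*np.sin(D))/.75,4),0],round(-D/2,4)])
s=get_state()
print(rows(np.array(s['tool_pos']),alpha(s),[temple('right',t,.013,z=.105) for t in (.12,.17,.22)]))
E
```

```text
t 12.0167 tool th 0.12 along 0.0862 off 0.0224 bar th~ 0.013 F outward -0.19 F [0.51 0.16 0.04] z 0.1072
[[np.float64(0.0028), np.float64(0.0004), 0], -0.0125]
[[np.float64(0.0057), np.float64(0.0007), 0], -0.025]
[[np.float64(0.0085), np.float64(0.001), 0], -0.0375]
[[np.float64(0.0114), np.float64(0.0012), 0], -0.05]
[[[np.float64(0.0125), np.float64(-0.0016), np.float64(0.0029)], np.float64(0.0002)], [[np.float64(0.0182), np.float64(-0.0008), np.float64(0.0029)], np.float64(-0.0248)], [[np.float64(0.0239), np.float64(-0.0004), np.float64(0.0029)], np.float64(-0.0498)]]
```

>>> {"name": "jog_arm", "arguments": {
  "rows": [
    [[0.004, -0.001, 0.003], 0],
    [[0.008, -0.0016, 0.003], 0],
    [[0.0125, -0.0016, 0.003], 0],
    [[0.0153, -0.0012, 0.003], -0.0125],
    [[0.0182, -0.0008, 0.003], -0.025],
    [[0.021, -0.0006, 0.003], -0.0375],
    [[0.0239, -0.0004, 0.003], -0.05],
    [[0.0239, -0.0004, 0.003], -0.05]
  ]
}}

```text
clock: 12.68
tool_pos: [0.5981, -0.1447, 0.1039]
eef_rot: [0.693, 0.72, 0.0, -0.0]
contact_force: [-0.9, -0.3, -0.1]
opening: 0.005
```

>>> {"name": "jog_arm", "arguments": {
  "rows": [
    [[0.0028, 0.0004, 0], -0.0125],
    [[0.0057, 0.0007, 0], -0.025],
    [[0.0085, 0.001, 0], -0.0375],
    [[0.0114, 0.0012, 0], -0.05],
    [[0.0114, 0.0012, 0], -0.05]
  ]
}}

```text
clock: 13.1
tool_pos: [0.5987, -0.1359, 0.104]
eef_rot: [0.657, 0.754, 0.0, -0.0]
contact_force: [-0.8, -0.6, 0.7]
opening: 0.004
```

```bash
python3 -c "
from h import *
rep('right')"
```

```text
t 13.1 tool th 0.322 along 0.0846 off 0.0123 bar th~ 0.33 F outward 0.51 F [-0.76 -0.62  0.73] z 0.104
```

>>> {"name": "jog_arm", "arguments": {
  "rows": [
    [[0.0028, 0.0004, 0], -0.0125],
    [[0.0057, 0.0007, 0], -0.025],
    [[0.0085, 0.001, 0], -0.0375],
    [[0.0114, 0.0012, 0], -0.05],
    [[0.0114, 0.0012, 0], -0.05]
  ]
}}

```text
clock: 13.52
tool_pos: [0.5984, -0.1273, 0.1039]
eef_rot: [0.618, 0.786, 0.0, -0.0]
contact_force: [-0.0, -0.5, 0.2]
opening: 0.004
```

```bash
python3 -c "
from h import *
rep('right')
im=snapshot('scene');cv2.imwrite('pics/s7.png',cv2.resize(im[100:240,200:370,::-1],None,fx=4.5,fy=4.2))
rep('right')"
```

```text
t 13.5167 tool th 0.422 along 0.0847 off 0.0123 bar th~ 0.431 F outward 0.47 F [-0.04 -0.49  0.17] z 0.1039
t 13.5667 tool th 0.421 along 0.0848 off 0.0124 bar th~ 0.429 F outward -0.43 F [0.45 0.55 0.94] z 0.104
```

View pics/s7.png

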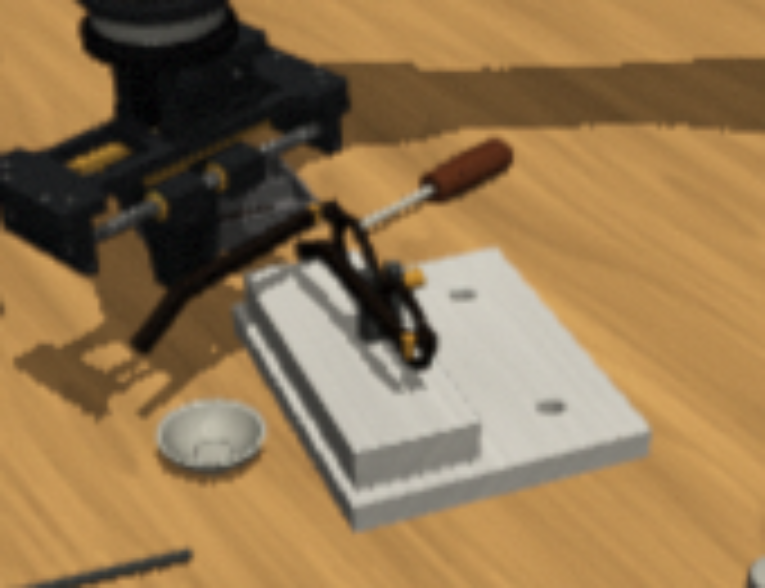

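Contact good, temple moving. Continue.

>>> {"name": "jog_arm", "arguments": {
  "rows": [
    [[0.0028, 0.0004, 0], -0.0125],
    [[0.0057, 0.0007, 0], -0.025],
    [[0.0085, 0.001, 0], -0.0375],
    [[0.0114, 0.0012, 0], -0.05],
    [[0.0114, 0.0012, 0], -0.05]
  ]
}}

```text
clock: 13.98
tool_pos: [0.5971, -0.1188, 0.104]
eef_rot: [0.578, 0.816, 0.0, -0.0]
contact_force: [0.1, 0.9, 0.4]
opening: 0.01
```

```bash
python3 -c "
from h import *
rep('right')"
```

```text
t 13.9833 tool th 0.522 along 0.0847 off 0.0123 bar th~ 0.531 F outward -0.83 F [0.08 0.91 0.39] z 0.104
```

>>> {"name": "jog_arm", "arguments": {
  "rows": [
    [[0.0028, 0.0004, 0], -0.0125],
    [[0.0057, 0.0007, 0], -0.025],
    [[0.0085, 0.001, 0], -0.0375],
    [[0.0114, 0.0012, 0], -0.05],
    [[0.0114, 0.0012, 0], -0.05]
  ]
}}

```text
clock: 14.4
tool_pos: [0.5951, -0.1105, 0.1039]
eef_rot: [0.536, 0.844, 0.0, -0.0]
contact_force: [-0.5, -1.1, 0.3]
opening: 0.005
```

```bash
python3 -c "
from h import *
rep('right')"
```

```text
t 14.4 tool th 0.622 along 0.0847 off 0.0123 bar th~ 0.631 F outward 0.76 F [-0.48 -1.06  0.35] z 0.1039
```

>>> {"name": "jog_arm", "arguments": {
  "rows": [
    [[0.0028, 0.0004, 0], -0.0125],
    [[0.0057, 0.0007, 0], -0.025],
    [[0.0085, 0.001, 0], -0.0375],
    [[0.0114, 0.0012, 0], -0.05],
    [[0.0114, 0.0012, 0], -0.05]
  ]
}}

```text
clock: 14.82
tool_pos: [0.5928, -0.1037, 0.104]
eef_rot: [0.494, 0.869, -0.0, 0.001]
contact_force: [1.8, -2.6, -1.0]
opening: 0.006
```

```bash
python3 -c "
from h import *
rep('right')"
```

```text
t 14.8167 tool th 0.721 along 0.0846 off 0.0136 bar th~ 0.714 F outward 3.17 F [ 1.82 -2.61 -1.03] z 0.104
```

>>> {"name": "jog_arm", "arguments": {
  "rows": [
    [[0.0028, 0.0004, 0], -0.0125],
    [[0.0057, 0.0007, 0], -0.025],
    [[0.0057, 0.0007, 0], -0.025]
  ]
}}

```text
clock: 15.07
tool_pos: [0.5915, -0.1005, 0.1041]
eef_rot: [0.472, 0.881, -0.0, 0.001]
contact_force: [2.1, -5.0, -0.9]
opening: 0.007
```

```bash
python3 -c "
from h import *
rep('right')"
```

```text
t 15.0667 tool th 0.771 along 0.0845 off 0.0143 bar th~ 0.755 F outward 5.35 F [ 2.12 -5.01 -0.85] z 0.1041
```

>>> {"name": "jog_arm", "arguments": {
  "rows": [
    [[-0.006, 0, 0], 0],
    [[-0.012, 0, 0], 0],
    [[-0.025, 0, 0], 0],
    [[-0.035, 0, 0], 0],
    [[-0.035, 0, -0.04], 0.03],
    [[-0.035, 0, -0.07], 0.06],
    [[-0.035, 0, -0.07], 0.06],
    [[0, 0, -0.07], 0.06],
    [[0.04, 0, -0.07], 0.06],
    [[0.072, 0, -0.07], 0.06],
    [[0.072, 0, -0.07], 0.06],
    [[0.072, 0, -0.07], 0.06],
    [[0.072, 0, -0.03], 0.06],
    [[0.072, 0, 0], 0.06],
    [[0.072, 0, 0], 0.06],
    [[0.072, 0, 0], 0.06]
  ]
}}

```text
clock: 16.4
tool_pos: [0.5607, -0.0552, 0.1031]
eef_rot: [0.525, 0.851, -0.001, -0.001]
contact_force: [-0.9, 0.2, 0.8]
opening: 0.004
```

```bash
python3 - <<'E'
from h import *
rep('right',-.013)
s=get_state()
im=snapshot('scene');cv2.imwrite('pics/s8.png',cv2.resize(im[100:240,200:370,::-1],None,fx=4.5,fy=4.2))
for r_ in rows(np.array(s['tool_pos']),alpha(s),[temple('right',t,-.013,z=.104) for t in (.63,.53,.43,.33,.23,.13,.05,0)]): print([[float(x) for x in r_[0]],float(r_[1])])
E
```

```text
t 16.4 tool th 0.649 along 0.0784 off -0.0503 bar th~ 1.079 F outward -0.58 F [-0.9   0.2   0.76] z 0.1031
[[-0.0519, 0.0091, -0.0013], 0.0094]
[[-0.0633, 0.0101, -0.0013], 0.0594]
[[-0.0747, 0.0099, -0.0013], 0.1094]
[[-0.0861, 0.0085, -0.0013], 0.1594]
[[-0.0973, 0.0061, -0.0013], 0.2094]
[[-0.1082, 0.0025, -0.0013], 0.2594]
[[-0.1166, -0.0011, -0.0013], 0.2994]
[[-0.1217, -0.0037, -0.0013], 0.3244]
```

View pics/s8.png

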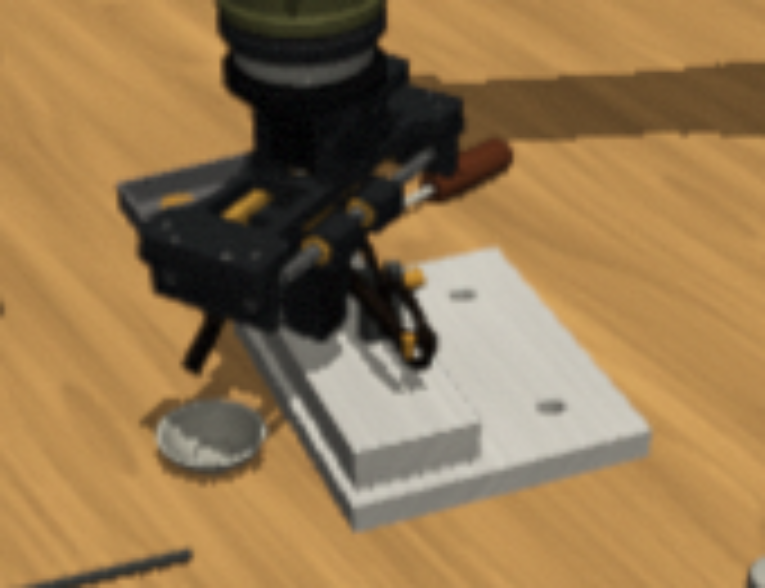

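>>> {"name": "jog_arm", "arguments": {
  "rows": [
    [[-0.02, 0.004, 0], 0.005],
    [[-0.04, 0.009, 0], 0.009],
    [[-0.0519, 0.0091, 0], 0.0094],
    [[-0.0576, 0.0096, 0], 0.0344],
    [[-0.0633, 0.0101, 0], 0.0594],
    [[-0.069, 0.01, 0], 0.0844],
    [[-0.0747, 0.0099, 0], 0.1094],
    [[-0.0804, 0.0092, 0], 0.1344],
    [[-0.0861, 0.0085, 0], 0.1594],
    [[-0.0917, 0.0073, 0], 0.1844],
    [[-0.0973, 0.0061, 0], 0.2094],
    [[-0.1028, 0.0043, 0], 0.2344],
    [[-0.1082, 0.0025, 0], 0.2594],
    [[-0.1124, 0.0007, 0], 0.2794],
    [[-0.1166, -0.0011, 0], 0.2994],
    [[-0.1166, -0.0011, 0], 0.2994]
  ]
}}

```text
clock: 17.78
tool_pos: [0.5998, -0.1337, 0.1046]
eef_rot: [0.753, 0.658, 0.0, 0.001]
contact_force: [0.4, -1.0, -0.0]
opening: 0.003
```

```bash
python3 - <<'E'
from h import *
rep('right',-.013)
s=get_state()
for r_ in rows(np.array(s['tool_pos']),alpha(s),[temple('right',t,-.013,z=.104) for t in (.025,0,-.02,-.04)]): print([[float(x) for x in r_[0]],float(r_[1])])
E
```

```text
t 17.7833 tool th 0.049 along 0.0856 off -0.0133 bar th~ 0.052 F outward 0.9 F [ 0.37 -0.95 -0.01] z 0.1046
[[-0.0031, -0.0004, 0.0009], 0.0118]
[[-0.006, -0.0001, 0.0009], 0.0243]
[[-0.0082, 0.0001, 0.0009], 0.0343]
[[-0.0105, 0.0003, 0.0009], 0.0443]
```

>>> {"name": "jog_arm", "arguments": {
  "rows": [
    [[-0.003, 0, 0], 0.012],
    [[-0.006, 0, 0], 0.024],
    [[-0.007, 0, 0], 0.025],
    [[-0.007, 0, 0], 0.025]
  ]
}}

```text
clock: 18.12
tool_pos: [0.5986, -0.1379, 0.104]
eef_rot: [0.769, 0.64, -0.0, -0.0]
contact_force: [0.1, 0.2, -0.8]
opening: 0.003
```

```bash
python3 - <<'E'
from h import *
rep('right',-.013)
E
```

```text
t 18.1167 tool th 0.001 along 0.0845 off -0.013 bar th~ 0.001 F outward -0.18 F [ 0.11  0.16 -0.8 ] z 0.104
```

Not at the stop yet by force; go on gently.

>>> {"name": "jog_arm", "arguments": {
  "rows": [
    [[-0.0015, 0, 0], 0],
    [[-0.003, 0, 0], 0],
    [[-0.003, 0, 0], 0]
  ]
}}

```text
clock: 18.37
tool_pos: [0.5985, -0.1381, 0.1039]
eef_rot: [0.768, 0.64, 0.001, -0.001]
contact_force: [0.8, 4.4, 1.1]
opening: 0.006
```

```bash
python3 - <<'E'
from h import *
rep('right',-.013)
E
```

```text
t 18.3667 tool th 0.003 along 0.0845 off -0.0127 bar th~ -0.001 F outward -4.48 F [0.79 4.41 1.11] z 0.1039
```

>>> {"name": "jog_arm", "arguments": {
  "rows": [
    [[0.01, 0, 0], 0],
    [[0.03, 0, 0], 0],
    [[0.03, 0, 0], 0],
    [[0.03, 0, -0.05], 0],
    [[0.03, 0, -0.1], 0],
    [[0.03, 0, -0.15], 0],
    [[0.03, 0, -0.2], 0],
    [[0.03, 0, -0.2], 0]
  ],
  "gripper": 60
}}

```text
clock: 19.03
tool_pos: [0.6062, -0.1201, 0.2615]
eef_rot: [0.769, 0.639, 0.004, 0.006]
contact_force: [0.7, -0.0, 0.3]
opening: 0.587
```

```bash
python3 - <<'E'
from h import *
f=lambda p:np.r_[(proj('top',p)-[160+368/7,200+352/7]).ravel(),(proj('scene',p)-[320+269/5,210+133/5]).ravel()]
q=least_squares(f,[.5,.2,.1]);print('decoy head top',q.x,q.fun)
# pin base/shank foot on the block top in scene: shank bottom centre (240,427)/5
print('pin at block top',ray('scene',320+240/5,210+425/5,.03))
s=get_state();print(s['tool_pos'],alpha(s),s['contact_force'])
im=snapshot('scene');cv2.imwrite('pics/s9.png',cv2.resize(im[100:240,200:370,::-1],None,fx=4.5,fy=4.2))
p=np.array([.556,.2845,.22])
print(rows(np.array(s['tool_pos']),alpha(s),[(p,-.184),(p,.6),(p,.9)]))
E
```

```text
decoy head top [0.48573868 0.21423177 0.0764386 ] [ 0.24930731 -0.22989498  0.26409508  0.03768606]
pin at block top [0.55997142 0.28878194 0.03      ]
[ 0.60618016 -0.12014607  0.26147998] 1.3866858480903466 [ 0.68583137 -0.01079864  0.33466046]
[[[np.float64(0.5182), np.float64(-0.1645), np.float64(0.0553)], np.float64(0.7853)], [[np.float64(0.5182), np.float64(-0.1645), np.float64(0.0553)], np.float64(0.3933)], [[np.float64(0.5182), np.float64(-0.1645), np.float64(0.0553)], np.float64(0.2433)]]
```

View pics/s9.png

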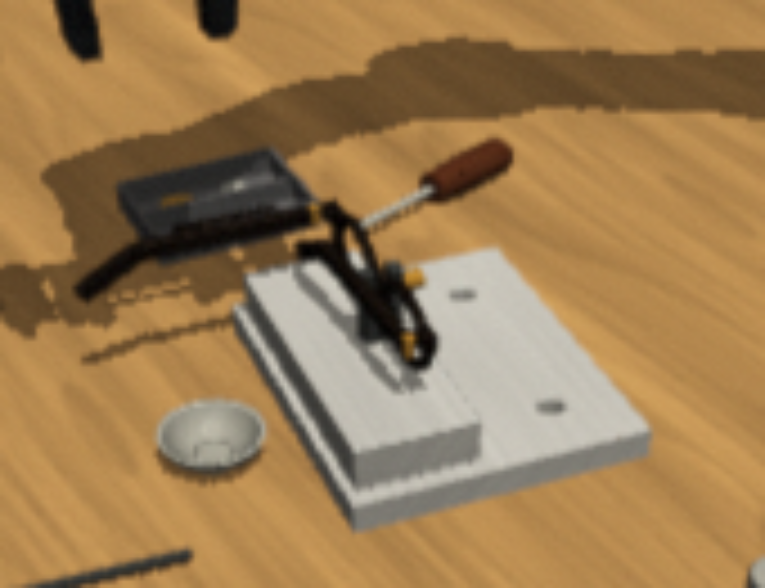

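>>> {"name": "jog_arm", "arguments": {
  "rows": [
    [[0.518, -0.1645, 0.055], 0.785],
    [[0.518, -0.1645, 0.055], 0.785],
    [[0.518, -0.1645, 0.055], 0.785],
    [[0.518, -0.1645, 0.055], 0.785],
    [[0.518, -0.1645, 0.055], 0.785],
    [[0.518, -0.1645, 0.055], 0.785],
    [[0.518, -0.1645, 0.055], 0.785],
    [[0.518, -0.1645, 0.055], 0.785],
    [[0.518, -0.1645, 0.055], 0.785],
    [[0.518, -0.1645, 0.055], 0.785],
    [[0.518, -0.1645, 0.055], 0.785],
    [[0.518, -0.1645, 0.055], 0.785],
    [[0.518, -0.1645, 0.055], 0.785],
    [[0.518, -0.1645, 0.055], 0.785],
    [[0.518, -0.1645, 0.055], 0.785],
    [[0.518, -0.1645, 0.055], 0.785],
    [[0.518, -0.1645, 0.055], 0.785]
  ]
}}

```text
clock: 20.5
tool_pos: [0.5517, 0.2861, 0.2125]
eef_rot: [0.996, -0.091, -0.0, 0.0]
contact_force: [-0.5, -0.0, 0.2]
opening: 0.68
```

```bash
cat >> h.py <<'E'
from scipy.spatial.transform import Rotation as R
def wcam(s):
    T=np.eye(4);T[:3,:3]=R.from_quat(s['eef_rot']).as_matrix();T[:3,3]=s['tool_pos']
    cm=camera_model('wrist'); return {'mtx':cm['mtx'],'extrinsics':T@cm['T_tool_cam']}
def rayc(cm,col,row,z):
    E=cm['extrinsics'];d=np.linalg.inv(cm['mtx'])@[col,row,1]; d=E[:3,:3]@[d[0],-d[1],-d[2]]
    o=E[:3,3]; return o+d*(z-o[2])/d[2]
E
python3 - <<'E'
from h import *
s=get_state();print(s['clock'],s['tool_pos'],alpha(s),s['q'])
im=snapshot('wrist')[:,:,::-1].copy()
cv2.imwrite('pics/w10.png',im)
print(proj('',[[.556,.2845,.072],[.556,.2845,.03]],wcam(s)))
E
```

```text
20.5 [0.55174849 0.28605927 0.21245125] -0.18135896192358691 [-0.87202035  0.82348276  0.61178283  1.64867589 -0.58844445  0.86165333
 -1.76906433]
[[276.81767234 204.06117386]
 [276.92219838 193.43419537]]
```

View pics/w10.png

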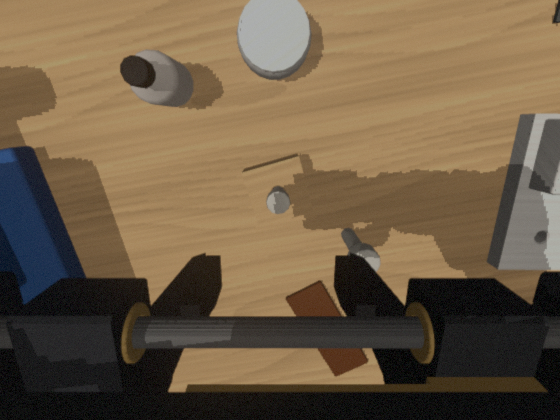

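```bash
python3 - <<'E'
import cv2
im=cv2.imread('pics/w10.png');cv2.imwrite('pics/w10z.png',cv2.resize(im[150:260,220:400],None,fx=4.4,fy=4.4,interpolation=cv2.INTER_CUBIC))
E
```

```text
(no output)
```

View pics/w10z.png

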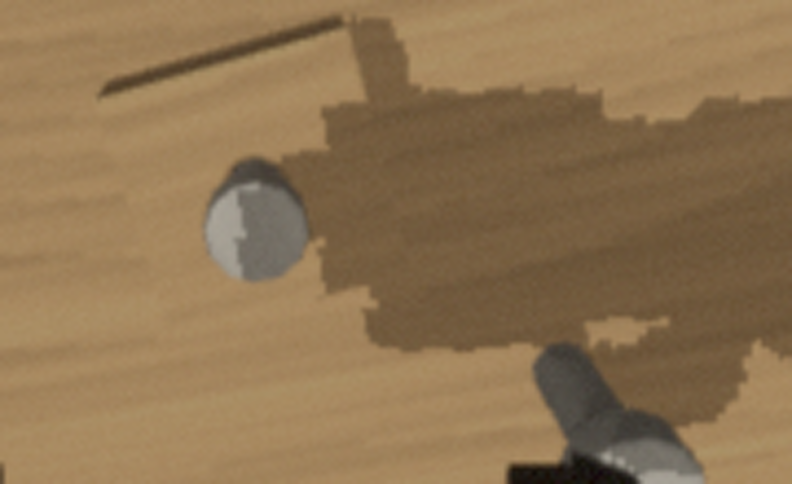

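```bash
python3 - <<'E'
from h import *
s=get_state();w=rayc(wcam(s),278.4,202.5,.072);print(w)
print(rows(np.array(s['tool_pos']),alpha(s),[([w[0],w[1],.10],-.184),([w[0],w[1],.069],-.184)]))
E
```

```text
[0.55717924 0.28299309 0.072     ]
[[[np.float64(0.0079), np.float64(0.0029), np.float64(0.1501)], np.float64(0.0012)], [[np.float64(0.0079), np.float64(0.0029), np.float64(0.1914)], np.float64(0.0012)]]
```

>>> {"name": "jog_arm", "arguments": {
  "rows": [
    [[0.008, 0.003, 0.04], 0],
    [[0.008, 0.003, 0.09], 0],
    [[0.008, 0.003, 0.13], 0],
    [[0.008, 0.003, 0.16], 0],
    [[0.008, 0.003, 0.18], 0],
    [[0.008, 0.003, 0.19], 0],
    [[0.008, 0.003, 0.192], 0],
    [[0.008, 0.003, 0.192], 0]
  ]
}}

```text
clock: 21.22
tool_pos: [0.5576, 0.2832, 0.069]
eef_rot: [0.996, -0.091, 0.0, -0.0]
contact_force: [0.4, 0.6, -0.4]
opening: 0.683
```

```bash
python3 - <<'E'
from h import *
s=get_state();print(s['clock'],s['tool_pos'],alpha(s),s['contact_force'])
im=snapshot('wrist')[:,:,::-1].copy()
cv2.imwrite('pics/w11.png',im)
im=snapshot('scene')[:,:,::-1]; cv2.imwrite('pics/s11.png',cv2.resize(im[210:350,290:450],None,fx=4.5,fy=4.2))
E
```

```text
21.2167 [0.55761499 0.28317052 0.06898873] -0.18197323522011627 [ 0.36065902  0.59895886 -0.44959473]
```

View pics/w11.png

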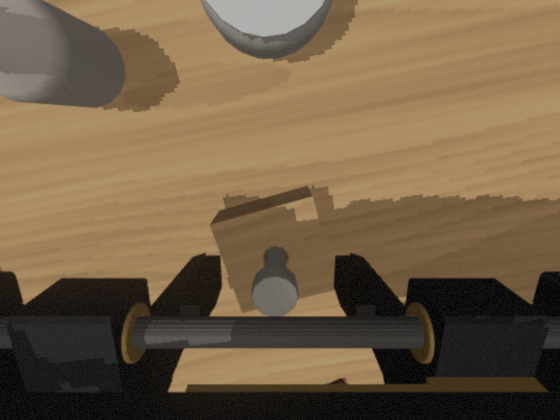

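View pics/s11.png

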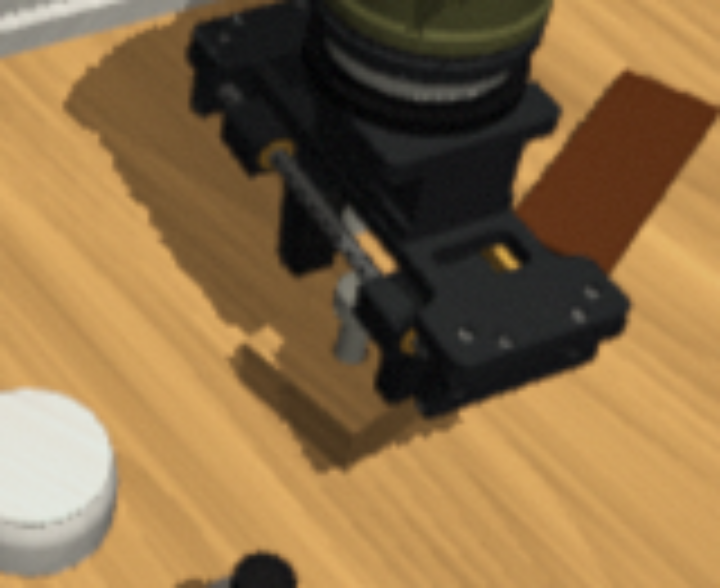

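>>> {"name": "jog_arm", "arguments": {
  "rows": [
    [[0, 0, 0], 0],
    [[0, 0, 0], 0],
    [[0, 0, 0], 0],
    [[0, 0, 0], 0],
    [[0, 0, 0], 0],
    [[0, 0, 0], 0],
    [[0, 0, 0], 0],
    [[0, 0, 0], 0],
    [[0, 0, 0], 0],
    [[0, 0, 0], 0]
  ],
  "gripper": 0,
  "newtons": 25
}}

```text
clock: 22.15
tool_pos: [0.5573, 0.2833, 0.0688]
eef_rot: [0.996, -0.091, 0.0, -0.0]
contact_force: [0.4, -0.0, 0.8]
opening: 0.23
```

```bash
python3 - <<'E'
from h import *
s=get_state();print(s['clock'],s['tool_pos'],alpha(s),s['contact_force'],s['opening']*88.1)
print(proj('',[[*s['tool_pos'][:2],.072]],wcam(s)))
im=snapshot('wrist')[:,:,::-1].copy()
cv2.imwrite('pics/w12.png',cv2.resize(im[180:340,180:380],None,fx=3.5,fy=3.5))
E
```

```text
22.15 [0.55729442 0.28330201 0.0687667 ] -0.18199413558429992 [ 0.35203804 -0.04154203  0.80696722] 20.304761105733693
[[274.32440453 296.20169495]]
```

View pics/w12.png

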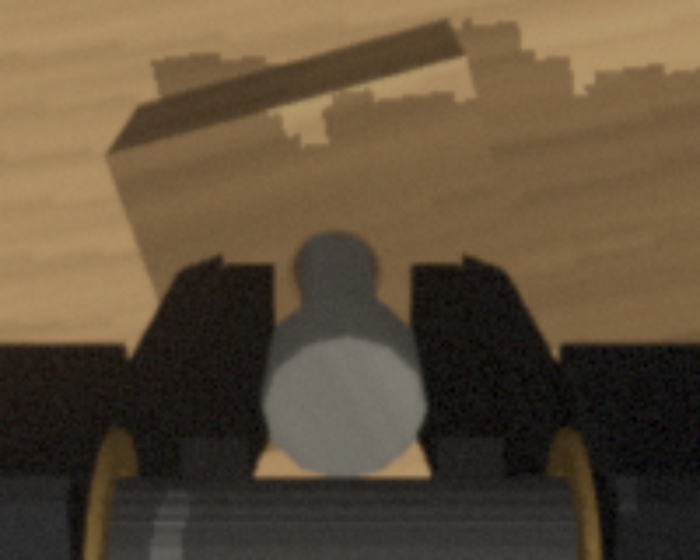

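>>> {"name": "jog_arm", "arguments": {
  "rows": [
    [[0, 0, -0.01], 0],
    [[0, 0, -0.03], 0],
    [[0, 0, -0.06], 0],
    [[0, 0, -0.1], 0],
    [[0, 0, -0.15], 0],
    [[0, 0, -0.2], 0],
    [[0, 0, -0.2], 0],
    [[0, 0, -0.2], 0]
  ]
}}

```text
clock: 22.87
tool_pos: [0.5585, 0.2835, 0.2215]
eef_rot: [0.996, -0.091, 0.002, -0.001]
contact_force: [-0.6, -0.0, -1.5]
opening: 0.23
```

```bash
python3 - <<'E'
from h import *
s=get_state();print(s['clock'],s['tool_pos'],alpha(s),s['contact_force'],s['opening']*88.1,s['q'])
h=S2W(ST,[[-.075,-.06,.02]])[0];print(h)
im=snapshot('wrist')[:,:,::-1].copy()
cv2.imwrite('pics/w13.png',im)
print(rows(np.array(s['tool_pos']),alpha(s),[([h[0],h[1],.17],-.184)]))
E
```

```text
22.8667 [0.55850059 0.28350856 0.22146569] -0.1820536979684958 [-0.62313752 -0.03767024 -1.54618388] 20.23051184146143 [-0.86647782  0.81756038  0.6219887   1.63073315 -0.58387221  0.88112377
 -1.76780038]
[ 0.42928821 -0.11056492  0.02      ]
[[[np.float64(-0.0743), np.float64(0.5479), np.float64(0.0686)], np.float64(0.001)]]
```

View pics/w13.png

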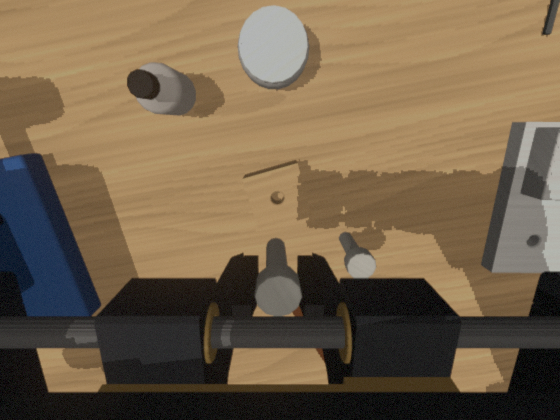

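>>> {"name": "jog_arm", "arguments": {
  "rows": [
    [[-0.074, 0.548, 0.05], 0],
    [[-0.074, 0.548, 0.05], 0],
    [[-0.074, 0.548, 0.05], 0],
    [[-0.074, 0.548, 0.05], 0],
    [[-0.074, 0.548, 0.05], 0],
    [[-0.074, 0.548, 0.05], 0],
    [[-0.074, 0.548, 0.05], 0],
    [[-0.074, 0.548, 0.05], 0],
    [[-0.074, 0.548, 0.05], 0],
    [[-0.074, 0.548, 0.05], 0],
    [[-0.074, 0.548, 0.05], 0],
    [[-0.074, 0.548, 0.05], 0],
    [[-0.074, 0.548, 0.05], 0],
    [[-0.074, 0.548, 0.05], 0]
  ]
}}

```text
clock: 24.08
tool_pos: [0.4284, -0.1091, 0.1806]
eef_rot: [0.996, -0.089, -0.001, -0.001]
contact_force: [-0.5, 0.2, -0.1]
opening: 0.235
```

```bash
python3 - <<'E'
from h import *
s=get_state();print(s['clock'],s['tool_pos'],s['eef_rot'],alpha(s),s['contact_force'],s['opening']*88.1,s['q'])
h=S2W(ST,[[-.075,-.06,.02]])[0]
im=snapshot('wrist')[:,:,::-1].copy()
cv2.imwrite('pics/w14.png',im)
print(proj('',[h,[*s['tool_pos'][:2],s['tool_pos'][2]-.0568]],wcam(s)))
print(rows(np.array(s['tool_pos']),alpha(s),[([h[0],h[1],.10],-.184)]))
E
```

```text
24.0833 [ 0.4284311  -0.10906312  0.18060423] [ 9.95998016e-01 -8.93707533e-02 -6.89612294e-04 -5.87285235e-04] -0.17897960428997334 [-0.45185423  0.16664998 -0.10525014] 20.733009641779205 [-0.08479006  0.64609047  0.37045578  2.19521579 -0.59853453  0.3990938
 -0.97249004]
[[277.68219936 201.79410276]
 [275.41905398 244.69380302]]
[[[np.float64(0.0015), np.float64(0.0018), np.float64(0.1075)], np.float64(0.0025)]]
```

View pics/w14.png

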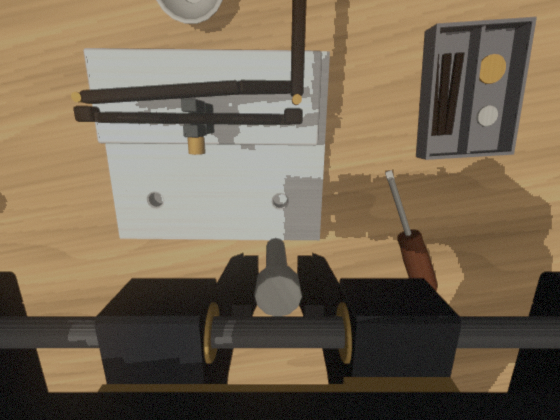

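>>> {"name": "jog_arm", "arguments": {
  "rows": [
    [[0.0015, 0.0018, 0.04], 0.0025],
    [[0.0015, 0.0018, 0.08], 0.0025],
    [[0.0015, 0.0018, 0.105], 0.0025],
    [[0.0015, 0.0018, 0.115], 0.0025],
    [[0.0015, 0.0018, 0.118], 0.0025],
    [[0.0015, 0.0018, 0.118], 0.0025],
    [[0.0015, 0.0018, 0.118], 0.0025]
  ]
}}

```text
clock: 24.72
tool_pos: [0.4297, -0.1121, 0.0934]
eef_rot: [0.996, -0.093, 0.001, 0.0]
contact_force: [0.0, -0.4, -0.5]
opening: 0.234
```

```bash
python3 - <<'E'
from h import *
s=get_state();print(s['clock'],s['tool_pos'],s['eef_rot'],alpha(s),s['contact_force'])
h=S2W(ST,[[-.075,-.06,.02]])[0]
im=snapshot('wrist')[:,:,::-1].copy()
cv2.imwrite('pics/w15.png',cv2.resize(im[130:330,180:380],None,fx=3,fy=3,interpolation=cv2.INTER_CUBIC))
cv2.imwrite('pics/w15f.png',im)
print(proj('',[h,[*s['tool_pos'][:2],s['tool_pos'][2]-.0568]],wcam(s)))
print(S2W((0,0,-ST[2]),[[*(s['tool_pos'][:2]-ST[:2]),0]]))
E
```

```text
24.7167 [ 0.42965749 -0.11209125  0.09337986] [ 9.95682021e-01 -9.28278587e-02  5.30137187e-04  1.40215662e-04] -0.18592331986987684 [ 0.01947236 -0.42468221 -0.5334013 ]
[[273.42749061 236.53222558]
 [275.30963968 244.92307812]]
[[-0.07435769 -0.061433    0.        ]]
```

View pics/w15.png

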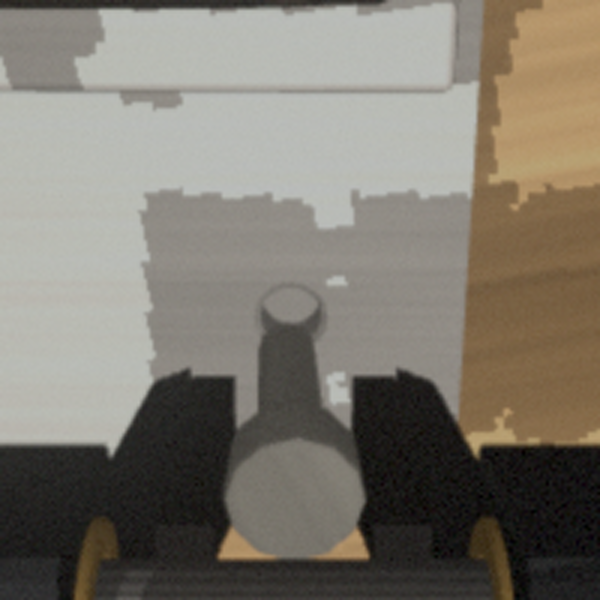

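```bash
python3 - <<'E'
from h import *
im=cv2.imread('pics/w15f.png')[215:275,245:315]
im=cv2.convertScaleAbs(im,alpha=2.0,beta=-60)
cv2.imwrite('pics/w15z.png',cv2.resize(im,None,fx=10,fy=10,interpolation=cv2.INTER_CUBIC))
im=cv2.imread('pics/w14.png')[180:270,235:325]
im=cv2.convertScaleAbs(im,alpha=1.6,beta=-60)
cv2.imwrite('pics/w14z.png',cv2.resize(im,None,fx=6.5,fy=6.5,interpolation=cv2.INTER_CUBIC))
E
```

```text
(no output)
```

View pics/w15z.png

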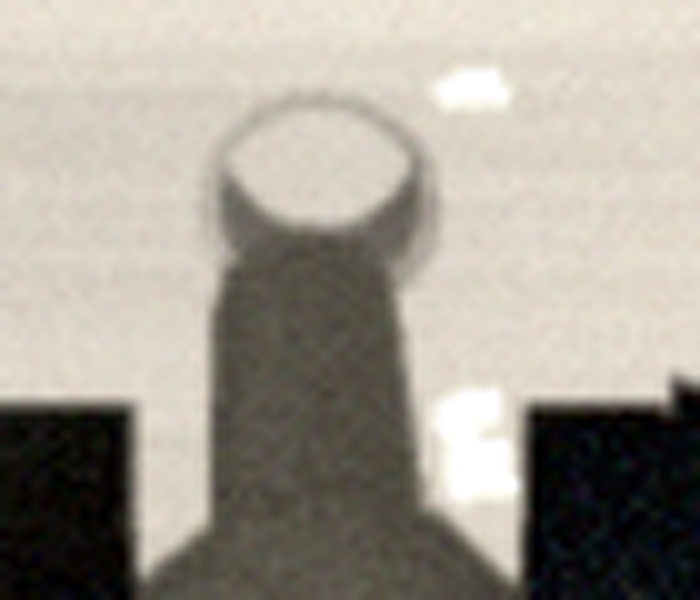

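View pics/w14z.png

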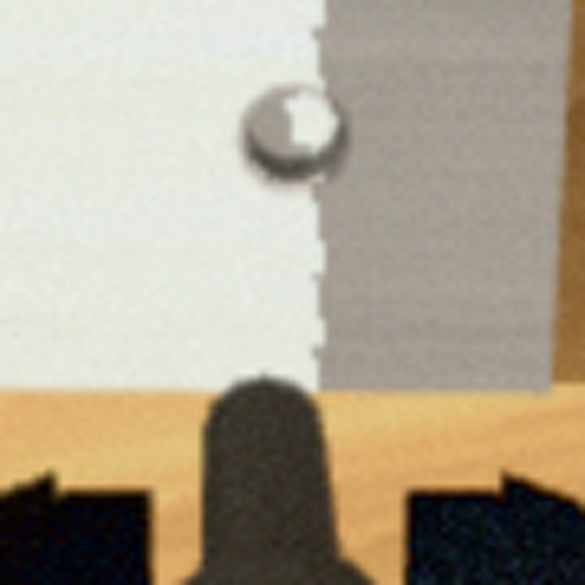

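```bash
python3 - <<'E'
from h import *
s=get_state();s2=dict(s);s2['tool_pos']=np.array([.42965749,-.11209125,.09337986]);s2['eef_rot']=[.995682021,-.0928278587,5.3e-4,1.4e-4]
c=wcam(s2)
f=rayc(c,275.6,246.5,.0366);h=rayc(c,277.3,234.9,.02);d=h-f;a=-.186
print(f,h,d,'toolx',d[0]*np.cos(a)+d[1]*np.sin(a),'tooly',d[0]*np.sin(a)-d[1]*np.cos(a),s['tool_pos'],s['eef_rot'])
E
```

```text
[ 0.4285575 -0.1120713  0.0366   ] [ 0.4299787  -0.11343164  0.02      ] [ 0.00142121 -0.00136034 -0.0166    ] toolx 0.0016482588697725958 tooly 0.0010740543201803354 [ 0.42980932 -0.11223458  0.09357805] [ 9.95673598e-01 -9.29157525e-02  8.35405398e-04  2.26603602e-04]
```

>>> {"name": "jog_arm", "arguments": {
  "rows": [
    [[0.0022, 0.0014, 0], 0],
    [[0.0022, 0.0014, 0.008], 0],
    [[0.0022, 0.0014, 0.015], 0],
    [[0.0022, 0.0014, 0.017], 0],
    [[0.0022, 0.0014, 0.017], 0],
    [[0.0022, 0.0014, 0.017], 0]
  ]
}}

```text
clock: 25.27
tool_pos: [0.4303, -0.1137, 0.0797]
eef_rot: [0.996, -0.093, -0.0, -0.0]
contact_force: [-0.6, 0.3, -0.4]
opening: 0.233
```

```bash
python3 - <<'E'
from h import *
s=get_state();print(s['clock'],s['tool_pos'],s['eef_rot'],alpha(s),s['contact_force'])
im=snapshot('wrist')[:,:,::-1].copy()
cv2.imwrite('pics/w16f.png',im)
im=cv2.convertScaleAbs(im[215:275,245:315],alpha=2.0,beta=-60)
cv2.imwrite('pics/w16z.png',cv2.resize(im,None,fx=10,fy=10,interpolation=cv2.INTER_CUBIC))
E
```

```text
25.2667 [ 0.43033261 -0.11372913  0.07972284] [ 9.95622612e-01 -9.34638025e-02 -3.21196530e-04 -1.70516053e-04] -0.18720074953814514 [-0.61576141  0.31576141 -0.4387063 ]
```

View pics/w16z.png

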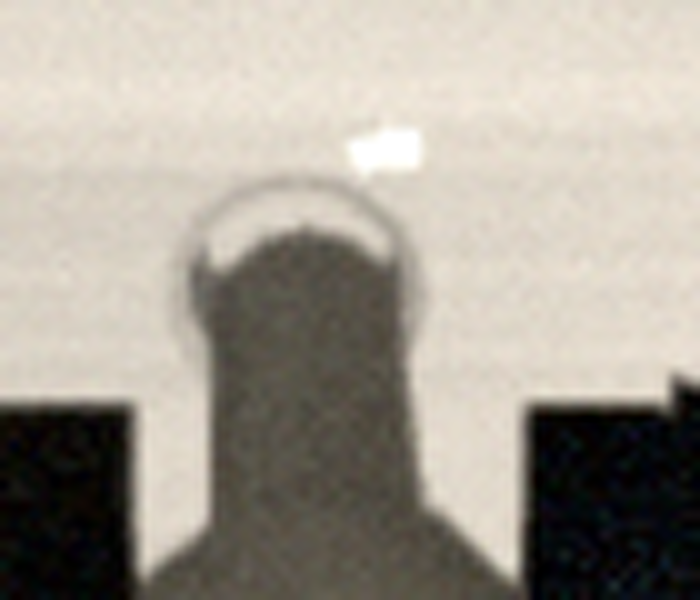

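```bash
python3 - <<'E'
from h import *
s=get_state();c=wcam(s)
f=rayc(c,275.7,246.7,.0229);h=rayc(c,274.85,244.3,.02);d=h-f;a=alpha(s)
print('toolx',d[0]*np.cos(a)+d[1]*np.sin(a),'tooly',d[0]*np.sin(a)-d[1]*np.cos(a),s['tool_pos'])
E
```

```text
toolx 0.0004557128070999441 tooly -0.0005721734974250646 [ 0.43042532 -0.11377148  0.07985454]
```

>>> {"name": "jog_arm", "arguments": {
  "rows": [
    [[0.0006, -0.0007, 0], 0],
    [[0.0006, -0.0007, 0.002], 0],
    [[0.0006, -0.0007, 0.004], 0],
    [[0.0006, -0.0007, 0.006], 0],
    [[0.0006, -0.0007, 0.008], 0],
    [[0.0006, -0.0007, 0.008], 0]
  ]
}}

```text
clock: 25.82
tool_pos: [0.4309, -0.1133, 0.0736]
eef_rot: [0.996, -0.093, -0.0, -0.0]
contact_force: [0.5, -0.0, -0.1]
opening: 0.232
```

```bash
python3 - <<'E'
from h import *
s=get_state();print(s['clock'],s['tool_pos'],s['eef_rot'],s['contact_force'])
E
```

```text
25.8167 [ 0.43094701 -0.11327552  0.07364158] [ 9.95626881e-01 -9.34186604e-02 -2.37073588e-04 -1.11807248e-04] [ 0.47884112 -0.04853448 -0.06907402]
```

>>> {"name": "jog_arm", "arguments": {
  "rows": [
    [[0, 0, 0.003], 0],
    [[0, 0, 0.006], 0],
    [[0, 0, 0.009], 0],
    [[0, 0, 0.012], 0],
    [[0, 0, 0.014], 0],
    [[0, 0, 0.0155], 0],
    [[0, 0, 0.0155], 0]
  ]
}}

```text
clock: 26.4
tool_pos: [0.431, -0.1133, 0.0621]
eef_rot: [0.996, -0.093, -0.0, -0.0]
contact_force: [-0.4, 0.9, -0.5]
opening: 0.232
```

```bash
python3 - <<'E'
from h import *
s=get_state();print(s['clock'],s['tool_pos'],s['eef_rot'],s['contact_force'])
E
```

```text
26.4 [ 0.43098028 -0.11328535  0.06205422] [ 9.95626663e-01 -9.34210481e-02 -2.08176014e-04 -1.07459144e-04] [-0.37132853  0.91695694 -0.49759451]
```

Push a bit more to feel the bottom.

>>> {"name": "jog_arm", "arguments": {
  "rows": [
    [[0, 0, 0.001], 0],
    [[0, 0, 0.002], 0],
    [[0, 0, 0.003], 0],
    [[0, 0, 0.003], 0]
  ]
}}

```text
clock: 26.73
tool_pos: [0.4316, -0.1135, 0.0613]
eef_rot: [0.996, -0.094, 0.001, 0.0]
contact_force: [-1.5, 0.8, 16.0]
opening: 0.231
```

```bash
python3 - <<'E'
from h import *
s=get_state();print(s['clock'],s['tool_pos'],s['eef_rot'],s['contact_force'])
E
```

```text
26.7333 [ 0.43158859 -0.11346648  0.06129065] [ 9.95617869e-01 -9.35085035e-02  1.10419283e-03  3.43926354e-06] [-1.51799406  0.78855877 15.96631256]
```

>>> {"name": "jog_arm", "arguments": {
  "rows": [
    [[0, 0, -0.002], 0],
    [[0, 0, -0.002], 0],
    [[0, 0, -0.002], 0],
    [[0, 0, -0.002], 0],
    [[0, 0, -0.002], 0],
    [[0, 0, -0.002], 0]
  ],
  "gripper": 50
}}

```text
clock: 27.23
tool_pos: [0.431, -0.1133, 0.0614]
eef_rot: [0.996, -0.093, -0.0, -0.0]
contact_force: [1.4, 0.5, -0.7]
opening: 0.57
```

>>> {"name": "jog_arm", "arguments": {
  "rows": [
    [[0, 0, -0.02], 0],
    [[0, 0, -0.06], 0],
    [[0, 0, -0.1], 0],
    [[0, 0, -0.14], 0],
    [[0, 0, -0.18], 0],
    [[0, 0, -0.18], 0],
    [[0, 0, -0.18], 0]
  ]
}}

```text
clock: 27.82
tool_pos: [0.4319, -0.1132, 0.1976]
eef_rot: [0.996, -0.093, 0.002, 0.0]
contact_force: [-0.3, -0.1, -0.3]
opening: 0.571
```

```bash
python3 - <<'E'
from h import *
s=get_state();print(s['clock'],s['tool_pos'],s['eef_rot'],s['contact_force'])
im=snapshot('wrist')[:,:,::-1].copy();cv2.imwrite('pics/w20.png',im)
im=snapshot('scene')[:,:,::-1]; cv2.imwrite('pics/s20.png',cv2.resize(im[110:240,220:370],None,fx=5,fy=4.6))
P=S2W(ST,[[-.075,-.06,.065],[-.075,-.06,.02]])
print(proj('scene',P), proj('',P,wcam(s)))
E
```

```text
27.8167 [ 0.43188791 -0.1132373   0.19764977] [ 9.95668381e-01 -9.29627369e-02  1.53555315e-03  2.16656348e-04] [-0.34063256 -0.07344644 -0.2858393 ]
[[303.20985027 155.38669962]
 [302.84306944 169.59820005]] [[273.53468563 215.109481  ]
 [274.1078579  202.26892857]]
```

View pics/w20.png

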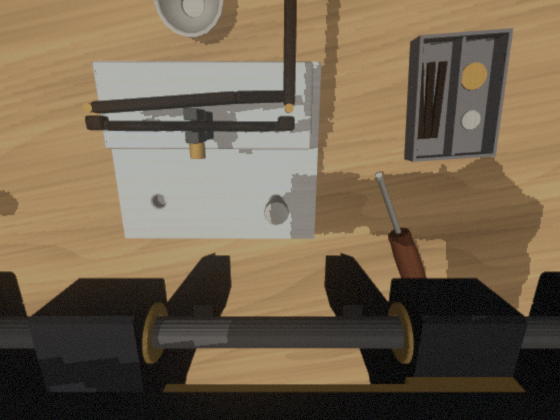

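View pics/s20.png

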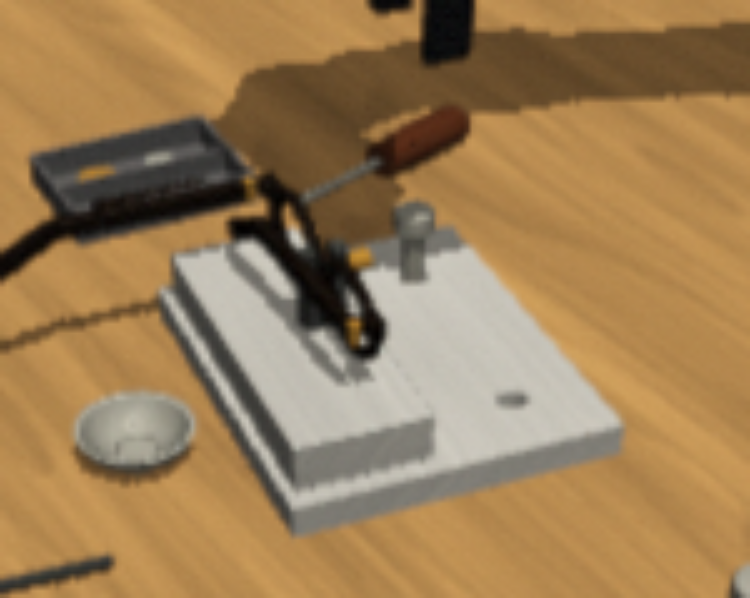

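```bash
python3 -c "
from plant import *
print(workorder.finish_job(), get_state()['clock'])"
```

```text
the job is handed in; nothing more can be done
the job is handed in; nothing more can be done
```

The right hinge is the binding one, and the marker pin now stands in the right hole of the stand's base. I handed the job in after the last check at about 28 s of the 72 s; the hand-in gave no verdict.

- **Left temple:** it swung freely, with no reading above about 1.2 N. I folded it home onto its stop, where the force rose to about 6 N. The last wrist picture shows it at about 1.5 rad.
- **Right temple:** it ran freely to about 0.65–0.7 rad, then resisted like a spring: 3.2 N, then 5.4 N after another 0.05 rad. I stopped there, well under the 14 N damage limit, and swung it back to its fully open stop, where I felt 4.5 N.
- **Pin:** I moved the 22 mm-headed pin from the wooden block into the right hole. It went in freely and bottomed at 16 N. The final scene picture shows its head about where it should be when fully seated, at about 65 mm, and the gripper clear of it.

No check failed outright. The wrist camera looked about 2 mm off to the side, and the pin sat tilted by roughly 2° in the gripper, so I aligned the pin's foot to the hole in the picture itself. Nothing else in view looked moved in those last pictures; I did not check the whole bench.

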